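# Load the battery conditioning dock and clamp it shut

### The job

Open the dock's clamp, lay every green cell on the desk fully down in a bay of the carrier (one per bay, any bay, either way round), then set the finned heat sink on top so that its fins slide right down into the slots between the bays, with the carrier still up. Then swing the clamp fully closed so that it - not a push by hand - drives the carrier all the way home onto its contacts, and only then throw the switch lever fully over to on. Leave the other things on the desk where they are.

Things in the scene. Friction and masses are not known exactly. Their poses are not given: they have to be found in the camera images.
- dock: battery conditioning dock, fixed to the desk; black base 12 mm high, x -70 to +105 mm, 200 mm in y. Origin on the desk under the middle of its grey carrier; x points from its front (robot side) to the clamp's hinge at the back, y along the row of bays, z up. Two hinge posts 102 mm high at x = 79, y = -49 and +49 mm. Between neighbouring bays two aluminium fins form a slot
- bay0 (a point): bay 0 of the dock (-69 mm along the dock's y): centre of a cell seated there, 14 mm above the bay floor; moves with the carrier. Bay 32 mm wide (y) between upright fins 34 mm high, 52 mm long (x). Open at front and back but for 5 mm high lips, 54 mm clear between them, so a cell can be lowered held by its ends
- bay1 (a point): bay 1 of the dock (-23 mm along the dock's y): centre of a cell seated there, 14 mm above the bay floor; moves with the carrier. Bay 32 mm wide (y) between upright fins 34 mm high, 52 mm long (x). Open at front and back but for 5 mm high lips, 54 mm clear between them, so a cell can be lowered held by its ends
- bay2 (a point): bay 2 of the dock (+23 mm along the dock's y): centre of a cell seated there, 14 mm above the bay floor; moves with the carrier. Bay 32 mm wide (y) between upright fins 34 mm high, 52 mm long (x). Open at front and back but for 5 mm high lips, 54 mm clear between them, so a cell can be lowered held by its ends
- bay3 (a point): bay 3 of the dock (+69 mm along the dock's y): centre of a cell seated there, 14 mm above the bay floor; moves with the carrier. Bay 32 mm wide (y) between upright fins 34 mm high, 52 mm long (x). Open at front and back but for 5 mm high lips, 54 mm clear between them, so a cell can be lowered held by its ends
- sink_seat (a point): where the heat sink's origin lies when fully down on the fin tops: middle of the carrier, 34 mm above the bay floors (64 mm above the desk while the carrier is up); moves with the carrier. The three slots for its fins lie between the bays at dock y = -46, 0, +46 mm, each 8 mm wide (y), 48 mm long (x), 34 mm deep, closed at both ends
- carrier (a joint): how far the carrier (60 x 182 mm grey tray with bays and fins; bay floors 30 mm above the desk when up) is pushed down onto its contact pins, m: 0 up, as at the start, to 0.008 fully home. About 20 N of friction holds it wherever it is left; the weight of the parts does not move it
- clamp (a joint): angle of the clamp, rad: 0 closed and level, up to 2.0 leaning back past upright (lower stop -0.03). Stiff: stays at any angle (0.35 N m). Two side arms at y = -40 and +40 mm carry a black press bar (12 mm thick) 75 mm from the hinge and the red handle bar. Closing, it meets the seated sink's grip at 0.1 rad and drives all 8 mm down; takes 10 to 14 N at the handle
- clamp_hinge (a point): on the clamp's hinge axis, which is level along the dock's y; fixed on the dock at x = 75 mm, 90 mm above the desk
- clamp_handle (a point): middle of the red handle bar, 14 mm thick, 74 mm free length along the dock's y, 150 mm from the hinge: at clamp_hinge + 150 mm times (-cos(angle) along dock x, +sin(angle) up). Can be pinched from above, a finger before and one behind the bar, at any angle
- cell0: green battery cell 26 mm across with a black 28 x 28 mm square bracket, 6 mm thick, on each end; 50 mm long over all, about 80 g, lying flat on the desk (may be absent). Origin at its centre, x along its length. Either end may point either way
- cell1: green battery cell 26 mm across with a black 28 x 28 mm square bracket, 6 mm thick, on each end; 50 mm long over all, about 80 g, lying flat on the desk (may be absent). Origin at its centre, x along its length. Either end may point either way
- cell2: green battery cell 26 mm across with a black 28 x 28 mm square bracket, 6 mm thick, on each end; 50 mm long over all, about 80 g, lying flat on the desk (may be absent). Origin at its centre, x along its length. Either end may point either way
- cell3: green battery cell 26 mm across with a black 28 x 28 mm square bracket, 6 mm thick, on each end; 50 mm long over all, about 80 g, lying flat on the desk (may be absent). Origin at its centre, x along its length. Either end may point either way
- sink: finned heat sink, 200 g: plate 48 (x) x 140 (y) x 6 mm with a blue grip 14 (x) x 90 (y) x 22 mm high on top and three fins below at y = -46, 0, +46 mm, each 44 (x) x 4 (y) x 20 mm deep; stands on them. Origin: centre of the plate's underside, 20 mm above the fin tips; z up. Fits either way round, 2 mm play each side of a fin; the plate rests on the fin tops
- switch_base: grey switch box 70 x 50 x 25 mm, fixed to the desk, beside the dock. Origin under its centre; the lever pivots 22 mm above the desk at its centre and swings in its x-z plane
- switch (a joint): angle of the switch lever, rad: 0 off (leaning 0.5 rad towards the box's -x), 1.0 on (leaning 0.5 rad towards its +x). It moves easily (about 1 N at the ball) and stays where it is left
- switch_tip (a point): centre of the red ball, 26 mm across, at the end of the 55 mm lever
- tape: bystander: roll of white tape lying flat, 68 mm across, 19 mm high. Origin at the centre of its underside
- screwdriver: bystander: screwdriver 160 mm long, lying down
- spool: bystander: yellow solder spool, 50 mm across, 40 mm high, standing. Origin at the centre of its underside
- meter: bystander: orange multimeter, 150 x 75 x 34 mm, lying flat. Origin at the centre of its underside
- glue: bystander: white glue bottle, 32 mm across, 90 mm high, upright. Origin at the centre of its underside
- screw_tray: bystander: grey screw tray, 80 x 60 x 18 mm. Origin at the centre of its underside
Things that resemble listed ones, but are neither listed nor needed, are in the scene too. Leave any pink look-alike of the switch_base alone.

How it is judged:
By the outcome, as a careful person would: the job done as asked, in the order asked, and still so for the second after the job is handed in, with the robot touching nothing.
Of cell0, cell1, cell2, cell3 only 2 to 4 are there at a start; the rules pass over those that are not, and their reading is None.
At some moment in a run one of cell0, cell1, cell2, cell3, sink may be knocked a few centimetres aside while the robot is not near it.
Once in a run the grip may slacken for a moment while it holds something.
It also fails if it takes over 210 s, if anything falls off the work surface, if the arm or the gripper's body presses on something with over 40 N, if the wrist force passes 120 N, or if a joint passes its speed limit or range.

### The arm

A 6-joint arm with a two-finger parallel gripper is mounted at the origin on the work surface. World frame = base frame: x ahead of the robot, y to its left, z up, the work surface at z = 0. Lengths are in mm, angles in rad, forces in N, time in s.
With the tool pointing down it reaches from about 325 to 875 mm from the base axis. Payload 4.4 kg.
Tool frame: the origin (TCP) lies between the finger pads; the fingertips stand 8 mm ahead of it and the grasp point (between the pads) lies 11 mm behind it (arm.tip_extent is the distance from the TCP to the fingertips, in mm); z points along the fingers, y is the line along which they close (so a half turn about z gives the same grasp; the last joint's range is limited). The gripper opens to 85 mm and grips with 20 to 120 N. Pads are 22 mm wide; open, the fingers measure 114 mm over their backs; the gripper's body (76 mm by 85 mm) begins 54 mm behind the grasp point. The pads swing forward as they close: fully open they stand 13 mm farther back than shut.
Start: joints at [-1.298, 0.207, 1.542, -0, 1.393, -0.15], TCP at [236.444, -524.139, 199.982] pointing down, gripper open.
Joint ranges: [-2.73, 2.73], [-0.86, 2.22], [0.23, 2.46], [-1.11, 4.25], [0.08, 2.63], [-2.82, 2.82]. Speed limits (rad/s): [2.79, 2.79, 3.14, 3.14, 3.14, 3.14].

### API

Orientations are given as [roll, pitch, yaw] about the fixed x, y, z axes, in that order (R = Rz(yaw) Ry(pitch) Rx(roll)).
In Python, from plant import telemetry, optics, workorder, arm gives the robot as it stands. The module is installed in compiled form; this text tells all that it offers.
- The arm moves only by the tool carry_out, never from a script. Its argument "plan" is a list of rows, each a list of 7 numbers: the shift along the tool's x, y, z in mm, then the turn, a rotation vector about the tool's x, y, z in rad, then the closure, from 0 (fully open) to 1 (shut). In form: [[dx, dy, dz, ax, ay, az, hand], ...]. A call has 1 to 12 rows; each row shifts and turns the commanded pose from where the row before left it, along the tool's axes as they then stand; what a row does not reach is not made up. A row lasts 1/12 s, in which the tool goes at most 41.7 mm and 7.16 degrees, less where a joint would pass 70% of its speed; a pose out of reach is approached as far as the arm can. A call with a gripper value outside its range is refused whole. The fingers move at their own pace and stop on an object; the grip force is fixed at half the most. Time passes only in rows, so rows that do not move let the fingers close. It gives the time, the measured TCP pose, the force, the opening and the grip force at its end, in the units of the state.
- telemetry.observe(): the state, without advancing time (a new reading comes with each control period).
- optics.capture(name): name is "side" or "top"; returns a dict with "pixels" (400x640x3 uint8, red, green, blue), "depth" (400x640 float32, mm along the optical axis (not along the pixel's ray), 0 where there is no reading), "K" (3x3 intrinsics, pixels), "origin" and "orientation" of the camera in the world. Camera axes: x right, y up, looking along -z (the intrinsics and any distortion apply to the point x, -y, -z); pixel columns grow to the right and rows downward; lengths in mm; the calibration is good to about 2 mm. A picture is of the moment at which its call begins.
- workorder.hand_in(): hands the job in; it is judged then, once.
The state is a dict: "time": time; "joint_positions": joint angles; "qd": joint speeds; "joint_torque": joint torques, N m; "eef_pos": TCP position; "tcp_rot": TCP orientation; "contact_force": force on the tool from outside, world axes, zero at the start; "wrist_torque": the same for the moment, N m; "opening": opening from 0.0 (shut) to 1.0 (fully open); "finger_force": force on a finger pad.
Only numpy, scipy, OpenCV 4.12 (cv2) and the standard library are available. Lean on these libraries where they do the work, as an engineer would, in place of code of your own. Each camera call takes 0.05 s, during which the arm holds its last target. There are 200 camera calls.

## Working session

There is one attempt and no reset: what is moved stays moved. The work goes in short steps, Python scripts to look and compute and a tool call to move; the robot and the scene stay as the last step left them, time stands still between calls to the robot, and variables do not carry over. Pictures are saved under pics/ and viewed, at most 14 in all, crops included, and the job is handed in when it is done.

Besides the shell and the picture viewer there is one more tool, called as name([rows], argument=value, ...), one row to a line, values as JSON. carry_out: Moves the arm, as the interface text tells. Its arguments: {"type":"object","properties":{"plan":{"type":"array"}},"required":["plan"]}

```bash
mkdir -p pics; python3 - <<'E'
from plant import telemetry, optics
import cv2,numpy as np
print(telemetry.observe())
for n in("top","side"):
    c=optics.capture(n);np.savez(f"{n}0.npz",**c)
    cv2.imwrite(f"pics/{n}0.png",c["pixels"][:,:,::-1]);print(n,c["K"],c["origin"],c["orientation"],c.keys(),(c["depth"]>0).mean())
E
```

```text
{'time': 0.0, 'joint_positions': array([-1.29750758e+00,  2.07418314e-01,  1.54296623e+00, -2.67749559e-05,
        1.39352841e+00, -1.50496548e-01]), 'qd': array([-0.00020963, -0.00094394, -0.0005291 ,  0.00093291,  0.00124094,
        0.0004845 ]), 'joint_torque': array([ 5.35282197e-04, -3.83029926e+01, -2.91594154e+01, -2.77446452e-04,
        1.05844316e-02,  5.34420678e-06]), 'eef_pos': array([ 236.20088258, -523.32152232,  198.82100556]), 'tcp_rot': array([-3.13929464e+00, -3.21832441e-04,  4.23789674e-01]), 'contact_force': array([-0.4437368 ,  1.04659061,  0.13742844]), 'wrist_torque': array([-0.01724263,  0.01932316, -0.03751777]), 'finger_force': 0.0, 'opening': 0.9983228147536533}
top [[452.91334552   0.         317.34236719]
 [  0.         452.91334552 199.01312857]
 [  0.           0.           1.        ]] [ 246.17577815  -60.31820336 1602.25859502] [ 0.16530589  0.00990191 -1.54337601] dict_keys(['pixels', 'depth', 'K', 'origin', 'orientation']) 0.99596484375
side [[421.45919161   0.         320.97246625]
 [  0.         421.45919161 197.56589319]
 [  0.           0.           1.        ]] [-61.46366682 762.64177994 651.44254319] [ 1.03863578 -0.010403   -2.52521366] dict_keys(['pixels', 'depth', 'K', 'origin', 'orientation']) 0.9960703125
```

View pics/top0.png

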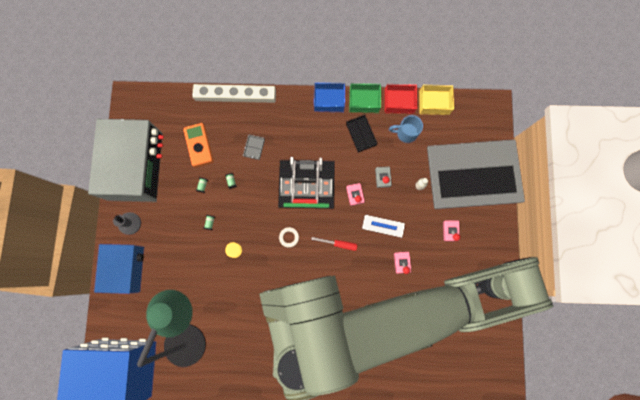

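View pics/side0.png

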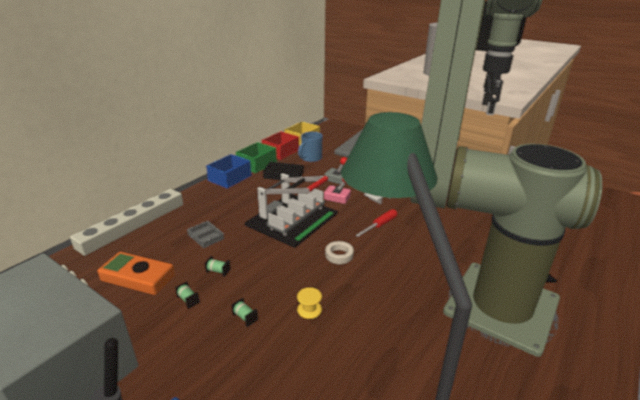

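Top view: dock at (306,184), cells at (202,185), (231,180), (209,222), heat sink (white plate, blue grip) at (383,226), grey switch at (384,177); pink ones are decoys. The side view shows the dock with its clamp nearly closed at (295,210), and the same three cells.

```bash
cat > h.py <<'E'
import numpy as np,cv2
from scipy.spatial.transform import Rotation as R
def load(f): return dict(np.load(f))
def cap(n):
    from plant import optics
    return optics.capture(n)
def rot(c): return R.from_euler('xyz',c["orientation"]).as_matrix()
def ray(c,u,v):
    K=c["K"];d=np.stack([(np.asarray(u)-K[0,2])/K[0,0],-(np.asarray(v)-K[1,2])/K[1,1],-np.ones_like(np.asarray(u,float))],-1)
    return d@rot(c).T
def plane(c,u,v,z):
    d=ray(c,u,v);return c["origin"]+d*((z-c["origin"][2])/d[...,2])[...,None]
def proj(c,P):
    q=(np.asarray(P,float)-c["origin"])@rot(c);K=c["K"]
    return np.stack([K[0,2]+K[0,0]*q[...,0]/-q[...,2],K[1,2]+K[1,1]*q[...,1]/q[...,2]],-1)
def cloud(c):
    v,u=np.mgrid[:400,:640];return c["origin"]+ray(c,u,v)*c["depth"][...,None]
def tri(ca,pa,cb,pb):
    A=[];b=[]
    M=np.zeros((3,3));y=np.zeros(3);
    ds=[]
    for c,p in((ca,pa),(cb,pb)):
        d=ray(c,*p);d/=np.linalg.norm(d);Q=np.eye(3)-np.outer(d,d);M+=Q;y+=Q@c["origin"];ds.append((c,d,Q))
    X=np.linalg.solve(M,y);return X,[float(np.linalg.norm(Q@(X-c["origin"]))) for c,d,Q in ds]
def crop(c,x0,y0,x1,y1,s,f):
    cv2.imwrite(f,cv2.resize(c["pixels"][y0:y1,x0:x1,::-1],None,fx=s,fy=s,interpolation=cv2.INTER_CUBIC))
def blobs(c,lo,hi,amin=8,box=None):
    h=cv2.cvtColor(c["pixels"],cv2.COLOR_RGB2HSV);m=cv2.inRange(h,np.array(lo),np.array(hi))
    if box: k=np.zeros_like(m);k[box[1]:box[3],box[0]:box[2]]=1;m*=k
    n,l,s,ce=cv2.connectedComponentsWithStats(m)
    return [(ce[i],s[i,4],l==i) for i in range(1,n) if s[i,4]>=amin]
E
python3 - <<'E'
from h import *
t=load("top0.npz");s=load("side0.npz")
a=cv2.resize(t["pixels"][140:250,185:345,::-1],None,fx=5,fy=5,interpolation=cv2.INTER_CUBIC);cv2.imwrite("pics/a.png",a)
a=cv2.resize(t["pixels"][150:245,270:410,::-1],None,fx=5.6,fy=5.6,interpolation=cv2.INTER_CUBIC);cv2.imwrite("pics/b.png",a)
crop(s,150,140,410,330,3,"pics/c.png")
for n,c,in(("t",t),("s",s)):
    P=cloud(c)
    for name,lo,hi in(("green",(50,60,60),(80,255,255)),("blue",(100,120,60),(130,255,255)),("red",(0,180,90),(4,255,255))):
        for ce,ar,m in blobs(c,lo,hi):
            print(n,name,ce.round(1),ar,np.median(P[m],0).round(0))
E
```

```text
t green [364.9  97.4] 864 [ 898. -203.    6.]
t green [194.1 132. ] 91 [741. 414.  34.]
t green [148.2 173.9] 88 [568. 537. 108.]
t green [229.  174.8] 12 [589. 280.  26.]
t green [202.8 179.4] 12 [568. 373.  29.]
t green [230.9 181.9] 40 [562. 271.  24.]
t green [200.8 186.5] 45 [544. 377.  24.]
t green [306.  205.1] 206 [488.   2.  13.]
t green [210. 217.] 13 [435. 338.  24.]
t green [208.5 224.3] 38 [410. 340.  25.]
t green [168.6 313.3] 1566 [142. 313. 460.]
t blue [329.1  96.7] 822 [899. -70.   6.]
t blue [383.8 225.1] 70 [ 420. -269.   48.]
t blue [118.  268.8] 2009 [246. 615.  89.]
t blue [151.5 350.3] 70 [-19. 499.  40.]
t blue [103.9 375.6] 4356 [-68. 568. 219.]
t red [400.5  98.9] 822 [ 894. -334.    7.]
t red [160.  136.9] 23 [716. 535.  46.]
t red [159.3 144.7] 19 [687. 533.  43.]
t red [158.5 155.6] 22 [647. 533.  44.]
t red [385.5 179.5] 23 [ 572. -271.   82.]
t red [357.9 198.5] 19 [ 505. -176.   80.]
t red [304.4 200.5] 87 [483.   4. 146.]
t red [456.5 236.8] 28 [ 383. -508.   79.]
t red [345.7 244.9] 155 [ 350. -141.   22.]
t red [405.9 270.2] 29 [ 269. -339.   79.]
s green [388.  156.4] 5365 [126. 364. 449.]
s green [257.7 155.6] 682 [ 860. -202.   37.]
s green [313.2 225.7] 231 [490.  10.  14.]
s green [126.2 257.6] 8 [741. 393.  36.]
s green [208.3 264. ] 38 [585. 290.  24.]
s green [217.9 266. ] 114 [563. 282.  25.]
s green [180.5 287.2] 31 [571. 380.  27.]
s green [185.8 293.4] 100 [548. 384.  27.]
s green [236.5 305.3] 42 [438. 347.  26.]
s green [243.9 311.5] 128 [413. 350.  27.]
s blue [228.6 170.5] 983 [873. -64.  33.]
s blue [175.  398.6] 8 [325. 573.  90.]
s red [283.  143.8] 431 [ 858. -339.   35.]
s red [342.6 159.8] 33 [ 576. -264.   82.]
s red [317.4 183.1] 79 [480.   5. 145.]
s red [385.6 217.1] 197 [ 348. -133.   23.]
```

View pics/b.png

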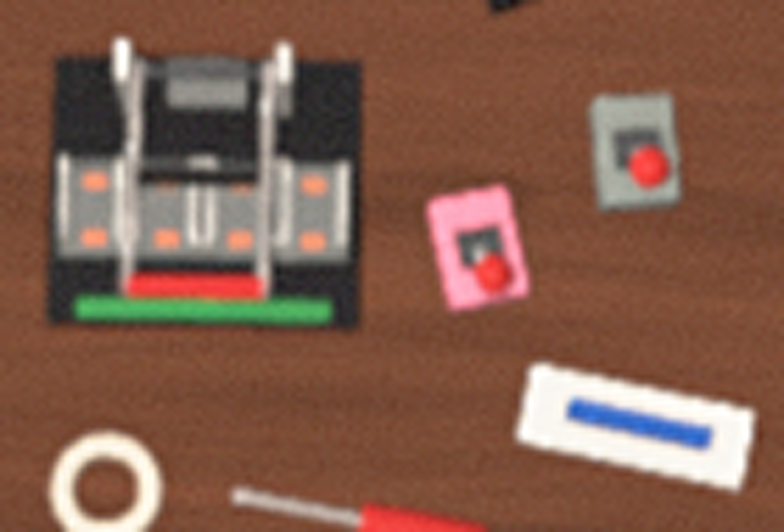

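View pics/c.png

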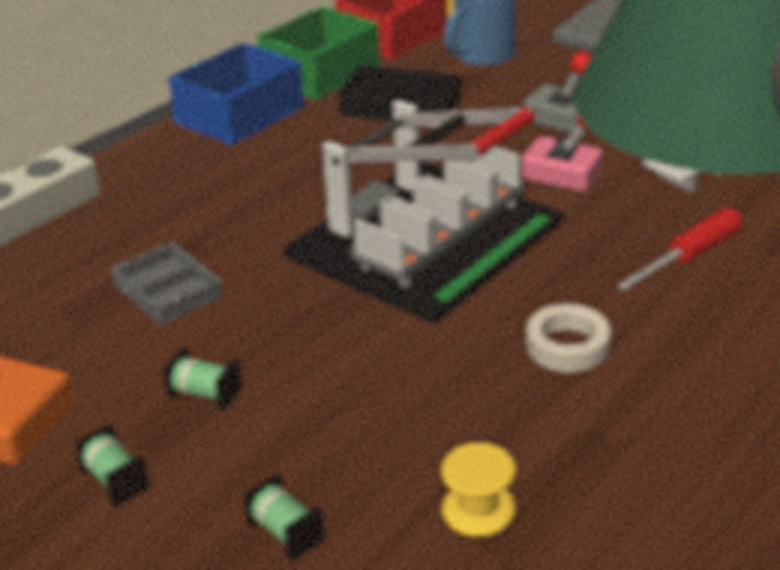

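Crop b: dock base spans (50,60)-(360,325) in the crop, clamp resting at about 0.3 rad; grey switch at (635,155), sink at (635,425), yaw about -0.2. Crop c: three cells at (203,378), (112,465), (285,515), bays empty and open to the front.

```bash
cat >> h.py <<'E'
def up(c,x0,y0,x1,y1,s=6):
    I=cv2.resize(c["pixels"][y0:y1,x0:x1],None,fx=s,fy=s,interpolation=cv2.INTER_CUBIC)
    return cv2.GaussianBlur(I,(7,7),0)
def rect(c,m,x0,y0,s,z):
    """largest blob of upscaled mask -> world rect (centre, sizes, angle of long side) at height z"""
    n,l,st,_=cv2.connectedComponentsWithStats(m.astype(np.uint8));i=1+np.argmax(st[1:,4])
    v,u=np.where(l==i);u=x0+(u+.5)/s-.5;v=y0+(v+.5)/s-.5
    W=plane(c,u,v,z)[:,:2].astype(np.float32);(cx,cy),(w,h),a=cv2.minAreaRect(W);a=np.radians(a)
    if w<h:w,h,a=h,w,a+np.pi/2
    a=(a+np.pi/2)%np.pi-np.pi/2
    return np.array([cx,cy,w,h,a]).round(3),W.mean(0).round(1),st[i,4]
E
python3 - <<'E'
from h import *
np.set_printoptions(suppress=True)
t=load("top0.npz");s=load("side0.npz")
def hsv(I):return cv2.cvtColor(I,cv2.COLOR_RGB2HSV)
# sink
b=(355,205,415,248);h=hsv(up(t,*b));m=(h[...,2]>150)&(h[...,1]<70)|((h[...,0]>100)&(h[...,0]<130)&(h[...,1]>80))
print("sink plate",rect(t,cv2.morphologyEx(m.astype(np.uint8),cv2.MORPH_CLOSE,np.ones((9,9))),b[0],b[1],6,26))
m=(h[...,0]>100)&(h[...,0]<130)&(h[...,1]>110);print("sink grip",rect(t,m,b[0],b[1],6,48))
# switch
b=(370,160,398,192);h=hsv(up(t,*b));m=(h[...,1]<80);m=cv2.morphologyEx(m.astype(np.uint8),cv2.MORPH_CLOSE,np.ones((25,25)))
print("switch",rect(t,m,b[0],b[1],6,25))
# dock
b=(265,150,350,220);h=hsv(up(t,*b));m=(h[...,2]<50)&(h[...,0]>=0)
g=(h[...,0]>50)&(h[...,0]<80)&(h[...,1]>100);print("strip",rect(t,g,b[0],b[1],6,12))
m=cv2.morphologyEx((m|g).astype(np.uint8),cv2.MORPH_CLOSE,np.ones((31,31)));print("dock",rect(t,m,b[0],b[1],6,12))
r=(((h[...,0]<8)|(h[...,0]>172))&(h[...,1]>180)&(h[...,2]>100));print("handle",rect(t,r,b[0],b[1],6,139))
for n,x,y in(("A",231,180),("B",202,184),("C",209,222)):
    b=(x-12,y-13,x+13,y+14);I=up(t,*b);h=hsv(I)
    m=(I[...,1]>1.0*I[...,0]+4)&(h[...,2]>85);m=cv2.morphologyEx(m.astype(np.uint8),cv2.MORPH_CLOSE,np.ones((15,15)))
    print(n,rect(t,m,b[0],b[1],6,14))
    k=cv2.morphologyEx(((h[...,2]<42)|(m>0)).astype(np.uint8),cv2.MORPH_OPEN,np.ones((9,9)));k=cv2.morphologyEx(k,cv2.MORPH_CLOSE,np.ones((9,9)))
    print("  all",rect(t,k,b[0],b[1],6,28))
for n,x,y in(("A",217,266),("B",185,292),("C",243,310)):
    b=(x-20,y-20,x+20,y+20);I=up(s,*b);h=hsv(I)
    m=(I[...,1]>1.0*I[...,0]+4)&(h[...,2]>85);m=cv2.morphologyEx(m.astype(np.uint8),cv2.MORPH_CLOSE,np.ones((15,15)))
    print("side",n,rect(s,m,b[0],b[1],6,14))
E
```

```text
sink plate (array([ 420.59 , -269.386,  146.124,   55.146,    1.379]), array([ 420.3, -269.4], dtype=float32), np.int32(22692))
sink grip (array([ 419.443, -268.458,   86.439,   11.077,    1.38 ]), array([ 419.5, -268.6], dtype=float32), np.int32(2663))
switch (array([ 595.974, -268.421,   76.085,   55.323,    0.095]), array([ 596.9, -266.9], dtype=float32), np.int32(9789))
strip (array([489.253,   3.072, 164.18 ,  17.043,  -1.559]), array([488.4,   2.4], dtype=float32), np.int32(6020))
dock (array([565.022,   3.023, 194.068, 168.683,  -1.565]), array([569.1,   1.7], dtype=float32), np.int32(35932))
handle (array([484.339,   3.815,  71.546,  12.82 ,  -1.563]), array([483.9,   3.9], dtype=float32), np.int32(2767))
A (array([572.961, 277.804,  45.792,  27.495,   0.274]), array([572.4, 278.2], dtype=float32), np.int32(3078))
  all (array([570.081, 274.823,  45.388,  27.253,   0.274]), array([569.5, 275.2], dtype=float32), np.int32(3058))
B (array([553.404, 379.677,  45.848,  28.702,  -0.232]), array([553.3, 380.1], dtype=float32), np.int32(3209))
  all (array([550.696, 375.799,  45.444,  28.449,  -0.232]), array([550.6, 376.3], dtype=float32), np.int32(3189))
C (array([419.101, 344.534,  46.621,  27.63 ,  -0.14 ]), array([418.9, 344.9], dtype=float32), np.int32(3350))
  all (array([417.531, 340.971,  46.117,  27.386,  -0.14 ]), array([417.3, 341.4], dtype=float32), np.int32(3337))
side A (array([577.827, 275.341,  50.451,  38.651,   0.297]), array([578.3, 275.7], dtype=float32), np.int32(6545))
side B (array([564.7  , 375.671,  49.019,  28.986,  -0.186]), array([565.6, 375.4], dtype=float32), np.int32(5907))
side C (array([427.446, 340.673,  48.392,  30.87 ,  -0.132]), array([428.5, 340.7], dtype=float32), np.int32(7318))
```

View pics/a.png

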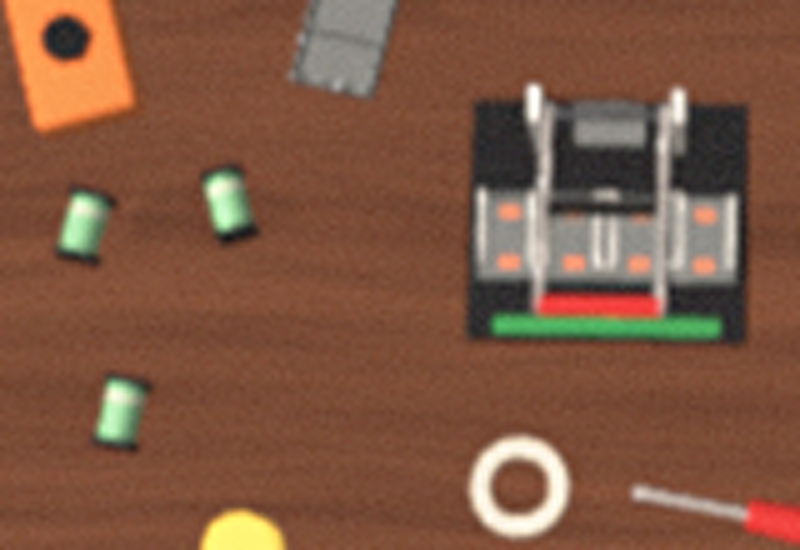

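Crop a: cells at (229,203), (84,225), (121,412), green body between black brackets; dock square with the world, yaw near 0. Dock origin ≈ (547.5, 3). Moving to above the handle.

carry_out([
  [0,0,-6,0,0,-0.115,0],
  [0,0,-6,0,0,-0.115,0],
  [0,0,-6,0,0,-0.115,0],
  [0,0,-6,0,0,-0.115,0],
  [0,0,-6,0,0,-0.115,0],
  [0,0,-6,0,0,-0.115,0],
  [0,0,-6,0,0,-0.115,0],
  [0,0,-6,0,0,-0.115,0],
  [0,0,-6,0,0,-0.115,0],
  [0,0,-6,0,0,-0.112,0],
])

```text
time: 0.93
eef_pos: [236.3, -523.7, 259.5]
tcp_rot: [-3.141, -0.001, 1.576]
contact_force: [-0.7, 0.1, -0.3]
opening: 0.997
finger_force: 0.0
```

carry_out([
  [33,15.5,0,0,0,0,0],
  [33,15.5,0,0,0,0,0],
  [33,15.5,0,0,0,0,0],
  [33,15.5,0,0,0,0,0],
  [33,15.5,0,0,0,0,0],
  [33,15.5,0,0,0,0,0],
  [33,15.5,0,0,0,0,0],
  [33,15.5,0,0,0,0,0],
])

```text
time: 1.6
eef_pos: [360.5, -258.2, 259.5]
tcp_rot: [-3.141, -0.001, 1.57]
contact_force: [0.9, -0.8, -0.1]
opening: 0.997
finger_force: 0.0
```

carry_out([
  [33,15.5,0,0,0,0,0],
  [33,15.5,0,0,0,0,0],
  [33,15.5,0,0,0,0,0],
  [33,15.5,0,0,0,0,0],
  [33,15.5,0,0,0,0,0],
  [33,15.5,0,0,0,0,0],
  [33,15.5,0,0,0,0,0],
  [33,15.5,0,0,0,0,0],
  [0,0,0,0,0,0,0],
  [0,0,0,0,0,0,0],
])

```text
time: 2.43
eef_pos: [484.3, 5.6, 259.3]
tcp_rot: [-3.14, -0.0, 1.575]
contact_force: [-0.2, -0.6, 0.3]
opening: 0.999
finger_force: 0.0
```

```bash
cat >> h.py <<'E'
def st():
    from plant import telemetry
    o=telemetry.observe();print("t %.1f"%o["time"],"p",o["eef_pos"].round(1),"rot",o["tcp_rot"].round(4),"F",o["contact_force"].round(1),"op %.3f ff %.1f"%(o["opening"],o["finger_force"]),"q",o["joint_positions"].round(2));return o
def go(x,y,z,yaw):
    """tool-frame shift now needed, in tool axes, and turn about tool z"""
    o=st();M=R.from_euler('xyz',o["tcp_rot"]).as_matrix();d=M.T@(np.array([x,y,z])-o["eef_pos"])
    a=-(yaw-o["tcp_rot"][2]);print("shift",d.round(1),"turn",round((a+np.pi)%(2*np.pi)-np.pi,4))
E
python3 - <<'E'
from h import *
go(483,3.5,145,1.571)
c=cap("top");s=cap("side");np.savez("top1.npz",**c);np.savez("side1.npz",**s)
cv2.imwrite("pics/top1.png",c["pixels"][:,:,::-1])
# handle by both views
def red(c,b):
    h=cv2.cvtColor(up(c,*b),cv2.COLOR_RGB2HSV);m=((h[...,0]<8)|(h[...,0]>172))&(h[...,1]>170)&(h[...,2]>90)
    n,l,q,ce=cv2.connectedComponentsWithStats(m.astype(np.uint8));i=1+np.argmax(q[1:,4]);return (b[0]+(ce[i][0]+.5)/6-.5,b[1]+(ce[i][1]+.5)/6-.5),q[i,4]
t=load("top0.npz");s0=load("side0.npz")
a,n1=red(t,(280,190,330,215));b,n2=red(s0,(300,170,335,195));print(a,b,n1,n2,tri(t,a,s0,b))
a,n1=red(t,(379,172,392,187));b,n2=red(s0,(333,150,350,166));print("ball",a,b,n1,n2,tri(t,a,s0,b))
for ce,ar,m in blobs(c,(50,60,60),(80,255,255)):print(ce.round(1),ar)
E
```

```text
t 2.4 p [484.3   5.6 259.3] rot [-3.1401 -0.      1.575 ] F [-0.2 -0.6  0.3] op 0.999 ff 0.0 q [-0.17 -0.03  1.68 -0.    1.5  -0.17]
shift [ -2.1  -1.2 114.3] turn 0.004
(np.float64(304.26539574292207), np.float64(200.42152304195082)) (np.float64(317.4201284366847), np.float64(183.08152719245436)) 3226 3322 (array([482.4389005 ,   2.86075476, 143.76936283]), [0.9350003661747024, 0.9350003661747955])
ball (np.float64(385.5739387613083), np.float64(179.37543493389006)) (np.float64(342.4584297095862), np.float64(159.81643536365974)) 958 1297 (array([ 576.39005542, -269.53737458,   77.49485791]), [2.2051204849875385, 2.20512048498752])
[364.9  97.4] 864
[194.1 132. ] 90
[147.9 173.7] 78
[228.7 174.8] 11
[203.2 179.7] 10
[231.  181.8] 37
[201.  186.7] 43
[288.9 204.4] 64
[321.6 205.1] 74
[209.4 216.8] 9
[208.5 224.2] 37
[168.7 313.3] 1575
```

View pics/top1.png

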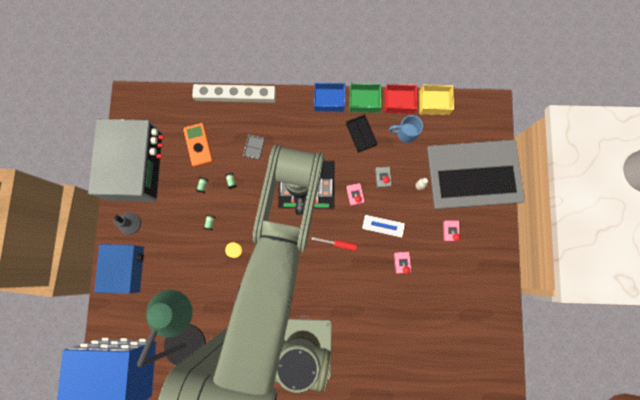

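Top view now: nothing else green hidden where the arm had been; sink at (383,226) and the grey switch at (384,177) unchanged. So three cells. Pinching the handle.

carry_out([
  [-2,-2,20,0,0,0,0],
  [0,0,30,0,0,0,0],
  [0,0,30,0,0,0,0],
  [0,0,25,0,0,0,0],
  [0,0,15,0,0,0,0],
  [0,0,0,0,0,0,1],
  [0,0,0,0,0,0,1],
  [0,0,0,0,0,0,1],
  [0,0,0,0,0,0,1],
  [0,0,0,0,0,0,1],
  [0,0,0,0,0,0,1],
  [0,0,0,0,0,0,1],
])

```text
time: 3.53
eef_pos: [483.0, 1.8, 140.8]
tcp_rot: [3.14, 0.0, 1.571]
contact_force: [0.3, -0.0, -0.3]
opening: 0.003
finger_force: 0.0
```

```bash
python3 - <<'E'
from h import *
st()
for a in np.linspace(.367,1.9,12): print(round(a,2),(622.5-150*np.cos(a)).round(1),(90+150*np.sin(a)).round(1))
E
```

```text
t 3.5 p [483.    1.8 140.8] rot [3.1400e+00 3.0000e-04 1.5709e+00] F [ 0.3 -0.  -0.3] op 0.003 ff 0.0 q [-0.18  0.07  1.83  0.    1.24 -0.18]
0.37 482.5 143.8
0.51 491.3 162.8
0.65 502.7 180.3
0.79 516.4 196.0
0.92 532.2 209.7
1.06 549.7 221.1
1.2 568.6 230.0
1.34 588.6 236.1
1.48 609.2 239.4
1.62 630.1 239.8
1.76 650.8 237.3
1.9 671.0 231.9
```

```bash
python3 - <<'E'
from h import *
s=cap("side");np.savez("side2.npz",**s);crop(s,230,110,400,250,4,"pics/d.png")
o=st()
print(proj(s,o["eef_pos"]), proj(s,o["eef_pos"]-[0,0,8]))
E
```

```text
t 3.6 p [482.8   1.9 140.6] rot [3.1405e+00 2.0000e-04 1.5710e+00] F [-0.3 -0.2 -0.8] op -0.002 ff 0.0 q [-0.18  0.07  1.83 -0.    1.24 -0.18]
[317.16580366 183.93242913] [317.14745163 186.70114981]
```

View pics/d.png

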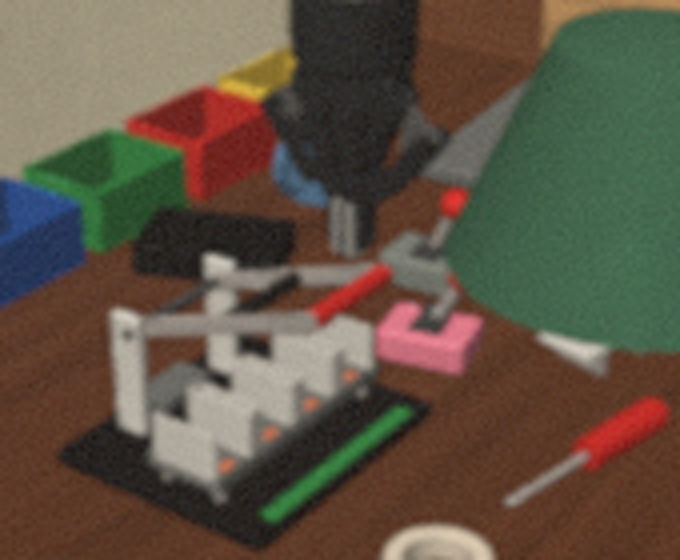

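Side crop: closed fingertips end at (350,252) in the crop, above and behind the handle (350,292): the tips are not where the pose says. Checking with depth and the top view.

```bash
python3 - <<'E'
from h import *
from plant import arm
print([a for a in dir(arm) if a[0]!='_'],arm.tip_extent)
s=load("side2.npz");P=cloud(s)
for v in(160,164,168,170,172,173,175):print(v,P[v,314:320].round(0)[::2].tolist())
for z in (0,):
  c=load("side0.npz");C=cloud(c)
  for n,uv in(("desk",(450,330)),("desk2",(250,250)),("dockstrip",(313,226)),("tape",(340,246))):print(n,C[uv[1],uv[0]].round(1))
E
```

```text
['PlanningError', 'tip_extent'] 8.0
160 [[484.0, 14.0, 211.0], [478.0, 14.0, 213.0], [472.0, 14.0, 215.0]]
164 [[484.0, 14.0, 201.0], [480.0, 12.0, 201.0], [476.0, 9.0, 201.0]]
168 [[485.0, 13.0, 189.0], [481.0, 10.0, 189.0], [476.0, 8.0, 190.0]]
170 [[485.0, 12.0, 183.0], [478.0, 14.0, 186.0], [476.0, 8.0, 184.0]]
172 [[484.0, 14.0, 179.0], [477.0, 15.0, 181.0], [478.0, 6.0, 178.0]]
173 [[488.0, 8.0, 173.0], [480.0, 12.0, 177.0], [476.0, 9.0, 177.0]]
175 [[676.0, -250.0, 1.0], [671.0, -255.0, 1.0], [666.0, -259.0, 1.0]]
desk [  5.8 423.3 303. ]
desk2 [564.2 174.8   2.1]
dockstrip [489.7  10.   13.8]
tape [382.8  41.9  14.2]
```

carry_out([
  [0,0,0,0,0,0,0],
  [0,0,0,0,0,0,0],
  [0,0,0,0,0,0,0],
  [0,0,0,0,0,0,0],
  [0,0,0,0,0,0,0],
  [0,0,14,0,0,0,0],
  [0,0,14,0,0,0,0],
  [0,0,12,0,0,0,0],
  [0,0,0,0,0,0,0],
])

```text
time: 4.33
eef_pos: [480.1, 2.2, 97.4]
tcp_rot: [-3.136, -0.001, 1.571]
contact_force: [-1.2, 1.1, -0.1]
opening: 1.001
finger_force: 0.0
```

carry_out([
  [0,0,0,0,0,0,1],
  [0,0,0,0,0,0,1],
  [0,0,0,0,0,0,1],
  [0,0,0,0,0,0,1],
  [0,0,0,0,0,0,1],
  [0,0,0,0,0,0,1],
  [0,0,0,0,0,0,1],
])

```text
time: 4.92
eef_pos: [484.4, 1.8, 100.8]
tcp_rot: [3.137, 0.0, 1.571]
contact_force: [5.5, -0.0, -1.4]
opening: 0.137
finger_force: 58.5
```

```bash
python3 - <<'E'
from h import *
st();s=cap("side");P=cloud(s)
for v in(170,174,178,180,182,184,186):print(v,P[v,314:320].round(0)[::2].tolist(),s["pixels"][v,317])
E
```

```text
t 4.9 p [484.4   1.8 100.8] rot [3.1370e+00 1.0000e-04 1.5708e+00] F [ 5.5 -0.  -1.4] op 0.137 ff 58.5 q [-0.18  0.12  1.86  0.    1.15 -0.18]
170 [[493.0, 2.0, 177.0], [690.0, -280.0, 3.0], [471.0, 15.0, 189.0]] [51 46 39]
174 [[491.0, 4.0, 167.0], [493.0, -7.0, 162.0], [471.0, 16.0, 178.0]] [44 41 36]
178 [[489.0, 7.0, 157.0], [480.0, 11.0, 163.0], [473.0, 13.0, 165.0]] [111 108 101]
180 [[489.0, 7.0, 152.0], [480.0, 12.0, 157.0], [474.0, 11.0, 159.0]] [111 105  99]
182 [[487.0, 9.0, 148.0], [479.0, 12.0, 152.0], [473.0, 12.0, 154.0]] [133 107  99]
184 [[481.0, 18.0, 148.0], [478.0, 14.0, 147.0], [474.0, 11.0, 147.0]] [136 106  98]
186 [[479.0, 20.0, 144.0], [477.0, 15.0, 142.0], [472.0, 13.0, 143.0]] [128 106  96]
```

carry_out([
  [0,6.3,-14.1,0,0,0,1],
  [0,7.4,-13,0,0,0,1],
  [0,8.7,-12.2,0,0,0,1],
  [0,9.9,-11.3,0,0,0,1],
])

```text
time: 5.3
eef_pos: [509.6, 2.0, 148.5]
tcp_rot: [-3.129, -0.0, 1.571]
contact_force: [-6.4, -0.4, -1.7]
opening: 0.132
finger_force: 58.5
```

carry_out([
  [0,11,-10.3,0,0,0,1],
  [0,11.9,-9.1,0,0,0,1],
  [0,12.7,-7.8,0,0,0,1],
  [0,13.6,-6.5,0,0,0,1],
  [0,0,0,0,0,0,1],
])

```text
time: 5.72
eef_pos: [560.9, 2.4, 189.3]
tcp_rot: [-3.133, -0.001, 1.572]
contact_force: [-16.5, 2.3, 26.6]
opening: 0.137
finger_force: 61.1
```

```bash
python3 - <<'E'
from h import *
st();s=cap("side");np.savez("side3.npz",**s)
P=cloud(s)
for ce,ar,m in blobs(s,(0,150,90),(6,255,255),8,(240,80,360,200)):print(ce.round(1),ar,np.median(P[m],0).round(0))
E
```

```text
t 5.7 p [560.9   2.4 189.3] rot [-3.1329e+00 -5.0000e-04  1.5717e+00] F [-16.5   2.3  26.6] op 0.137 ff 61.1 q [-0.15  0.19  1.58 -0.    1.38 -0.15]
[279.  143.2] 337 [ 911. -317.   42.]
[301.  140.5] 12 [556. -30. 230.]
[342.6 159.9] 41 [ 576. -263.   81.]
```

carry_out([
  [0,0,0,0,0,0,0.5],
  [0,0,0,0,0,0,0.5],
  [0,0,0,0,0,0,0.5],
  [0,0,0,0,0,0,0.5],
  [0,0,6,0,0,0,0.5],
  [0,0,0,0,0,0,0.5],
])

```text
time: 6.27
eef_pos: [562.9, 1.9, 176.4]
tcp_rot: [-3.139, -0.0, 1.571]
contact_force: [-0.9, 0.5, -0.4]
opening: 0.503
finger_force: 0.0
```

carry_out([
  [0,15,0,0,0,0,0.5],
  [0,15,0,0,0,0,0.5],
  [0,15,0,0,0,0,0.5],
  [0,15,0,0,0,0,0.5],
  [0,15,0,0,0,0,0.5],
  [0,15,0,0,0,0,0.5],
  [0,15,0,0,0,0,0.5],
  [0,15,0,0,0,0,0.5],
  [0,0,0,0,0,0,0.5],
])

```text
time: 7.02
eef_pos: [684.8, 1.8, 176.2]
tcp_rot: [-3.14, -0.0, 1.571]
contact_force: [-0.6, 0.4, -0.6]
opening: 0.499
finger_force: 0.0
```

```bash
python3 - <<'E'
from h import *
st();s=cap("side");np.savez("side3.npz",**s)
crop(s,230,90,400,230,4,"pics/e.png")
E
```

```text
t 7.0 p [684.8   1.8 176.2] rot [-3.1398e+00 -3.0000e-04  1.5708e+00] F [-0.6  0.4 -0.6] op 0.499 ff 0.0 q [-0.12  0.46  1.27  0.    1.42 -0.12]
```

View pics/e.png

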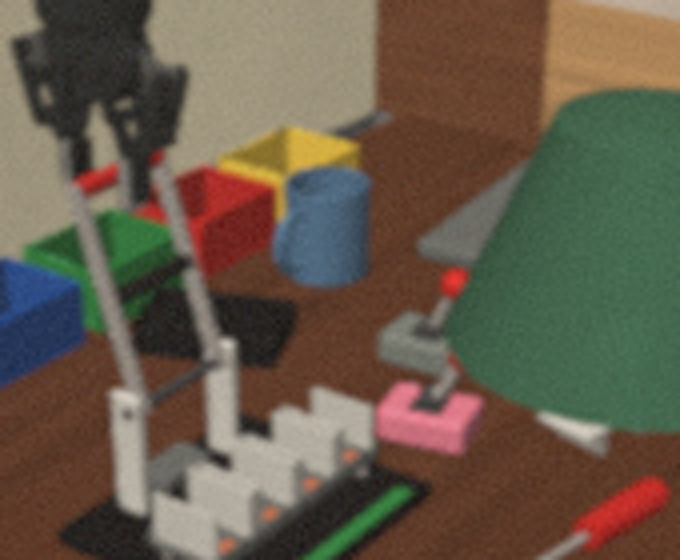

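The clamp stands open (handle at (120,172) in the crop, leaning back, ~1.85 rad), gripper clear around it. Next: raise, go over cell A.

carry_out([
  [0,0,-35,0,0,0,0.3],
  [0,0,-35,0,0,0,0],
  [0,-10,-10,0,0,0,0],
  [30,-12,0,0,0,0,0],
  [30,-12,0,0,0,0,0],
  [30,-12,0,0,0,0,0],
  [30,-12,0,0,0,0,0],
  [30,-12,0,0,0,0,0],
  [30,-12,0,0,0,0,0],
  [30,-12,0,0,0,0,0],
  [30,-12,0,0,0,0,0],
  [35,-8,0,0,0,0,0],
])

```text
time: 8.07
eef_pos: [568.1, 277.3, 258.6]
tcp_rot: [-3.141, 0.001, 1.57]
contact_force: [1.1, 0.0, -0.6]
opening: 1.002
finger_force: 0.0
```

carry_out([
  [0,0,10,0,0,0.118,0],
  [0,0,10,0,0,0.118,0],
  [0,0,10,0,0,0.118,0],
  [0,0,10,0,0,0.118,0],
  [0,0,10,0,0,0.118,0],
  [0,0,10,0,0,0.118,0],
  [0,0,10,0,0,0.118,0],
  [0,0,10,0,0,0.118,0],
  [0,0,10,0,0,0.118,0],
  [0,0,10,0,0,0.118,0],
  [0,0,10,0,0,0.118,0],
  [0,0,0,0,0,0,0],
])

```text
time: 9.07
eef_pos: [567.4, 276.0, 145.7]
tcp_rot: [3.141, 0.005, 0.271]
contact_force: [-1.1, -0.3, -0.5]
opening: 0.999
finger_force: 0.0
```

```bash
python3 - <<'E'
from h import *
go(571,277,0,.28)
s=cap("side");np.savez("side4.npz",**s);t=cap("top");np.savez("top4.npz",**t)
crop(s,120,110,320,330,3,"pics/f.png")
def dock(t):
    b=(265,150,350,220);I=up(t,*b);h=cv2.cvtColor(I,cv2.COLOR_RGB2HSV)
    g=(h[...,0]>50)&(h[...,0]<80)&(h[...,1]>100);print("strip",rect(t,g,b[0],b[1],6,12))
    o=(h[...,0]>3)&(h[...,0]<20)&(h[...,1]>100)&(h[...,2]>140);n,l,q,ce=cv2.connectedComponentsWithStats(o.astype(np.uint8))
    for i in range(1,n):
        if q[i,4]>60:print("pad",q[i,4],plane(t,b[0]+(ce[i][0]+.5)/6-.5,b[1]+(ce[i][1]+.5)/6-.5,30).round(1))
    f=(h[...,1]<45)&(h[...,2]>165);n,l,q,ce=cv2.connectedComponentsWithStats(f.astype(np.uint8))
    for i in range(1,n):
        if q[i,4]>60:print("white",q[i,4],plane(t,b[0]+(ce[i][0]+.5)/6-.5,b[1]+(ce[i][1]+.5)/6-.5,64).round(1))
dock(t);crop(t,262,140,352,220,8,"pics/g.png")
E
```

```text
t 9.1 p [567.4 276.  145.7] rot [3.1413 0.0051 0.2709] F [-1.1 -0.3 -0.5] op 0.999 ff 0.0 q [ 0.32  0.37  1.45 -0.    1.33  1.62]
shift [ 4.500e+00 -1.000e-01  1.457e+02] turn -0.0091
strip (array([489.764,   3.381, 163.599,  17.054,  -1.556]), array([489.6,   3.3], dtype=float32), np.int32(7196))
pad 340 [566.7  73.2  30. ]
pad 334 [567.1  27.1  30. ]
pad 324 [567.3 -19.4  30. ]
pad 321 [567.4 -65.2  30. ]
pad 341 [530.6  72.4  30. ]
pad 354 [531.1  26.6  30. ]
pad 218 [ 510.6 -144.2   30. ]
pad 346 [531.2 -19.3  30. ]
pad 343 [531.4 -65.2  30. ]
white 852 [637.3  56.   64. ]
white 725 [636.  -43.5  64. ]
white 815 [550.5  89.   64. ]
white 2909 [546.4  50.2  64. ]
white 3015 [547.2   4.4  64. ]
white 3074 [547.7 -42.   64. ]
white 1168 [547.7 -81.7  64. ]
```

View pics/f.png

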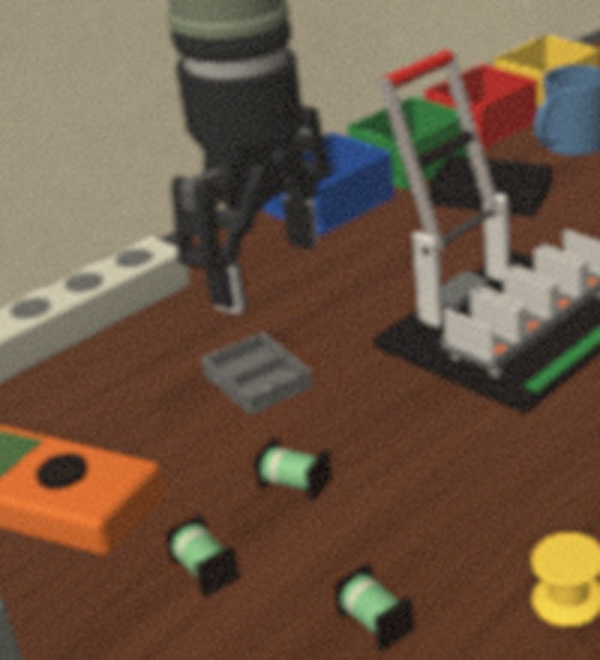

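View pics/g.png

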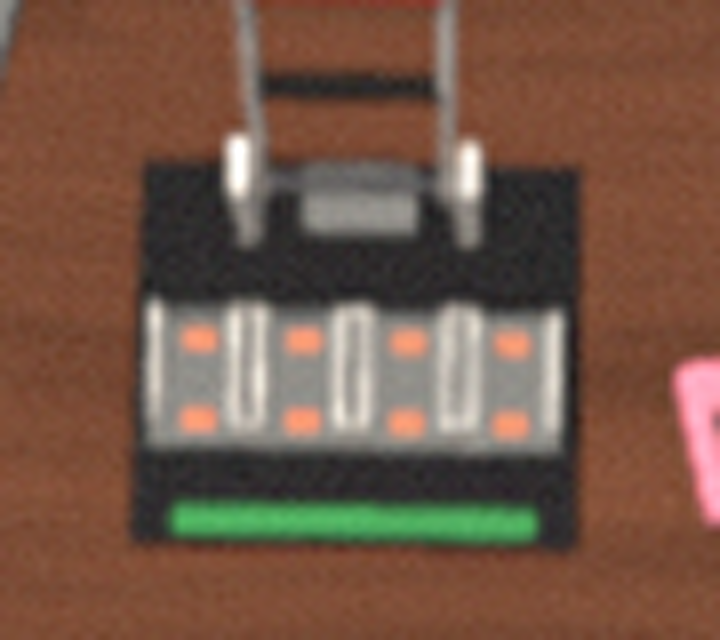

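Crop f: gripper with fingers open, near tip at (230,310), above cell A (292,468). Crop g: clean dock view, four bays with copper pads, slots at crop (247,365), (352,365), (460,365); carrier up, all empty.

```bash
python3 - <<'E'
from h import *
s=load("side4.npz");P=cloud(s)
for v in range(196,216,3):print(v,P[v,193:201].round(0)[::2].tolist())
print()
for v in range(180,194,3):print(v,P[v,216:226].round(0)[::2].tolist())
print(proj(s,[[567,276,151],[567,276,138]]))
# cell in both views: triangulate the green centroid
t=load("top0.npz");s=load("side4.npz")
def g(c,b):
    I=up(c,*b);h=cv2.cvtColor(I,cv2.COLOR_RGB2HSV);m=(I[...,1]>1.0*I[...,0]+4)&(h[...,2]>85);m=cv2.morphologyEx(m.astype(np.uint8),cv2.MORPH_CLOSE,np.ones((15,15)))
    n,l,q,ce=cv2.connectedComponentsWithStats(m);i=1+np.argmax(q[1:,4]);return (b[0]+(ce[i][0]+.5)/6-.5,b[1]+(ce[i][1]+.5)/6-.5)
for n,x,y,X,Y in(("A",231,180,217,266),("B",202,184,185,292),("C",209,222,243,310)):
    print(n,tri(t,g(t,(x-12,y-13,x+13,y+14)),s,g(s,(X-20,Y-20,X+20,Y+20))))
E
```

```text
196 [[544.0, 329.0, 238.0], [542.0, 326.0, 237.0], [541.0, 322.0, 236.0], [875.0, 70.0, 2.0]]
199 [[547.0, 328.0, 229.0], [547.0, 323.0, 227.0], [545.0, 320.0, 226.0], [546.0, 315.0, 224.0]]
202 [[547.0, 329.0, 223.0], [546.0, 325.0, 222.0], [545.0, 321.0, 220.0], [546.0, 316.0, 217.0]]
205 [[548.0, 329.0, 216.0], [546.0, 326.0, 216.0], [547.0, 321.0, 213.0], [547.0, 316.0, 210.0]]
208 [[549.0, 330.0, 209.0], [546.0, 327.0, 209.0], [548.0, 321.0, 205.0], [545.0, 319.0, 205.0]]
211 [[551.0, 330.0, 202.0], [548.0, 327.0, 201.0], [547.0, 323.0, 200.0], [545.0, 320.0, 198.0]]
214 [[808.0, 150.0, 4.0], [809.0, 142.0, -1.0], [801.0, 141.0, 2.0], [794.0, 140.0, 4.0]]

180 [[584.0, 236.0, 220.0], [579.0, 234.0, 221.0], [573.0, 234.0, 223.0], [571.0, 231.0, 222.0], [576.0, 221.0, 217.0]]
183 [[585.0, 236.0, 213.0], [582.0, 233.0, 213.0], [576.0, 233.0, 214.0], [569.0, 233.0, 216.0], [570.0, 227.0, 214.0]]
186 [[587.0, 235.0, 204.0], [582.0, 234.0, 205.0], [576.0, 234.0, 207.0], [571.0, 232.0, 208.0], [571.0, 227.0, 206.0]]
189 [[586.0, 238.0, 198.0], [581.0, 236.0, 199.0], [577.0, 234.0, 199.0], [572.0, 232.0, 200.0], [569.0, 230.0, 200.0]]
192 [[852.0, 23.0, 2.0], [849.0, 17.0, 0.0], [578.0, 234.0, 192.0], [573.0, 233.0, 193.0], [834.0, 7.0, 1.0]]
[[211.10332717 217.67426523]
 [211.83340952 222.69153511]]
A (array([572.72050933, 278.26639121,  17.83131841]), [1.3934846194644634, 1.3934846194644495])
B (array([553.76804925, 379.65542532,  22.97786958]), [2.8401511450009216, 2.8401511450008976])
C (array([420.18967236, 344.6739051 ,  21.36754939]), [2.597721969753628, 2.597721969753596])
```

carry_out([
  [4.5,-1,30,0,0,0,0],
  [0,0,35,0,0,0,0],
  [0,0,35,0,0,0,0],
  [0,0,30,0,0,0,0],
  [0,0,20,0,0,0,0],
  [0,0,15,0,0,0,0],
  [0,0,10,0,0,0,0],
  [0,0,0,0,0,0,0],
])

```text
time: 9.83
eef_pos: [572.5, 278.5, -28.5]
tcp_rot: [3.141, 0.004, 0.274]
contact_force: [-0.7, -0.5, -0.9]
opening: 0.997
finger_force: 0.0
```

carry_out([
  [0,0,0,0,0,0,0.5],
  [0,0,0,0,0,0,0.6],
  [0,0,0,0,0,0,0.7],
  [0,0,0,0,0,0,0.8],
  [0,0,0,0,0,0,0.8],
  [0,0,0,0,0,0,0.8],
  [0,0,0,0,0,0,0.8],
])

```text
time: 10.42
eef_pos: [575.3, 279.4, -25.1]
tcp_rot: [-3.142, -0.003, 0.273]
contact_force: [0.0, 0.2, 5.8]
opening: 0.278
finger_force: 59.3
```

```bash
python3 - <<'E'
from h import *
st()
s=cap("side");P=cloud(s);np.savez("side5.npz",**s)
crop(s,170,180,290,300,5,"pics/i.png")
E
```

```text
t 10.4 p [575.3 279.4 -25.1] rot [-3.1415e+00 -2.7000e-03  2.7290e-01] F [0.  0.2 5.8] op 0.278 ff 59.3 q [ 0.32  0.59  1.52 -0.    1.03  1.61]
```

View pics/i.png

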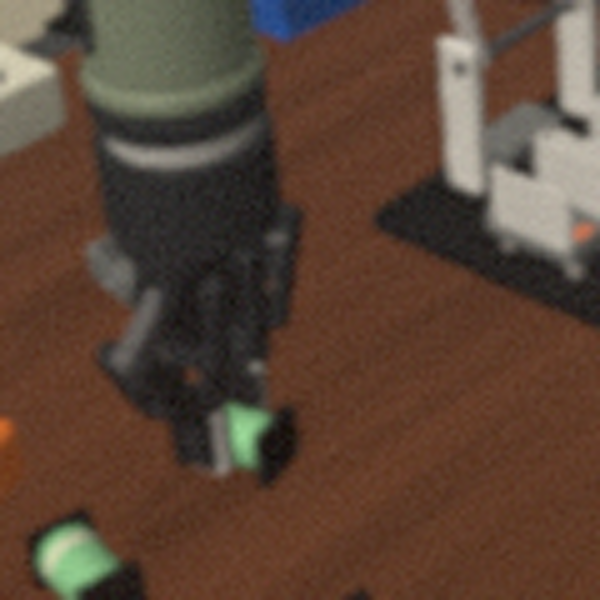

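Crop i: fingers hold the body at (225,440); more green shows on the near (-x) end, so the grip sits a few mm towards +x of the cell's middle. Finding the tip height now.

```bash
python3 - <<'E'
from h import *
s=load("side5.npz");P=cloud(s)
for v in range(262,279,2):print(v,P[v,206:220:2].round(0).tolist(),s["pixels"][v,213])
E
```

```text
262 [[554.0, 317.0, 63.0], [552.0, 313.0, 61.0], [564.0, 299.0, 46.0], [557.0, 299.0, 49.0], [560.0, 291.0, 42.0], [571.0, 277.0, 28.0], [568.0, 274.0, 27.0]] [88 84 80]
264 [[553.0, 318.0, 58.0], [555.0, 312.0, 53.0], [563.0, 300.0, 41.0], [562.0, 296.0, 39.0], [561.0, 291.0, 36.0], [566.0, 282.0, 28.0], [563.0, 279.0, 27.0]] [114 110 104]
266 [[573.0, 305.0, 34.0], [568.0, 303.0, 35.0], [563.0, 301.0, 36.0], [565.0, 295.0, 31.0], [560.0, 293.0, 32.0], [562.0, 286.0, 26.0], [559.0, 282.0, 25.0]] [114 110 104]
268 [[571.0, 307.0, 30.0], [571.0, 301.0, 26.0], [564.0, 302.0, 30.0], [561.0, 298.0, 29.0], [562.0, 292.0, 24.0], [562.0, 286.0, 21.0], [557.0, 285.0, 22.0]] [111 107  98]
270 [[575.0, 305.0, 21.0], [572.0, 301.0, 20.0], [563.0, 303.0, 25.0], [563.0, 298.0, 22.0], [560.0, 294.0, 21.0], [561.0, 288.0, 17.0], [555.0, 288.0, 20.0]] [107 103  95]
272 [[590.0, 295.0, 1.0], [574.0, 301.0, 14.0], [565.0, 302.0, 19.0], [561.0, 300.0, 19.0], [559.0, 296.0, 17.0], [563.0, 288.0, 10.0], [555.0, 288.0, 14.0]] [101  99  91]
274 [[583.0, 301.0, 2.0], [580.0, 297.0, 2.0], [576.0, 295.0, 2.0], [568.0, 296.0, 7.0], [562.0, 295.0, 9.0], [565.0, 287.0, 2.0], [560.0, 285.0, 3.0]] [116  99  89]
276 [[580.0, 304.0, -0.0], [578.0, 300.0, -1.0], [572.0, 299.0, 1.0], [568.0, 296.0, 1.0], [565.0, 293.0, 1.0], [561.0, 291.0, 1.0], [556.0, 289.0, 2.0]] [87 51 34]
278 [[572.0, 311.0, 3.0], [570.0, 306.0, 1.0], [565.0, 305.0, 3.0], [562.0, 302.0, 2.0], [559.0, 298.0, 1.0], [557.0, 295.0, -1.0], [552.0, 293.0, 1.0]] [86 57 36]
```

carry_out([
  [0,0,0,0,0,0,0],
  [0,0,0,0,0,0,0],
  [0,0,0,0,0,0,0],
  [0,0,0,0,0,0,0],
  [0,0,0,0,0,0,0],
])

```text
time: 10.88
eef_pos: [573.6, 278.9, -27.2]
tcp_rot: [3.142, 0.001, 0.273]
contact_force: [0.6, -0.2, 1.5]
opening: 0.968
finger_force: 0.0
```

carry_out([
  [0,0,-25,0,0,0,0],
  [0,0,-25,0,0,0,0],
])

```text
time: 11.05
eef_pos: [571.4, 278.2, 21.0]
tcp_rot: [3.141, 0.006, 0.273]
contact_force: [0.9, -0.7, -0.6]
opening: 1.0
finger_force: 0.0
```

carry_out([
  [0,0,0,0,0,-0.12,0],
  [0,0,0,0,0,-0.12,0],
  [0,0,0,0,0,-0.12,0],
  [0,0,0,0,0,-0.12,0],
  [0,0,0,0,0,-0.12,0],
  [0,0,0,0,0,-0.12,0],
  [0,0,0,0,0,-0.12,0],
])

```text
time: 11.63
eef_pos: [573.8, 279.0, 23.0]
tcp_rot: [-3.141, 0.0, 1.119]
contact_force: [0.4, 0.0, 0.2]
opening: 0.998
finger_force: 0.0
```

carry_out([
  [0,0,0,0,0,-0.12,0],
  [0,0,0,0,0,-0.12,0],
  [0,0,0,0,0,-0.12,0],
  [0,0,0,0,0,-0.12,0],
  [0,0,0,0,0,-0.12,0],
  [0,0,0,0,0,-0.12,0],
  [0,0,0,0,0,0,0],
  [0,0,0,0,0,0,0],
])

```text
time: 12.3
eef_pos: [573.8, 279.0, 23.1]
tcp_rot: [-3.141, 0.0, 1.83]
contact_force: [-0.5, -0.1, -0.2]
opening: 1.003
finger_force: 0.0
```

carry_out([
  [0,-4,14,0,0,-0.012,0],
  [0,0,14,0,0,0,0],
  [0,0,14,0,0,0,0],
  [0,0,10,0,0,0,0],
  [0,0,0,0,0,0,0.2],
  [0,0,0,0,0,0,0.35],
  [0,0,0,0,0,0,0.45],
  [0,0,0,0,0,0,0.6],
  [0,0,0,0,0,0,0.6],
  [0,0,0,0,0,0,0.6],
  [0,0,0,0,0,0,0.6],
])

```text
time: 13.22
eef_pos: [570.6, 278.1, -28.1]
tcp_rot: [3.141, -0.0, 1.845]
contact_force: [-0.2, 0.1, 1.2]
opening: 0.574
finger_force: 63.1
```

carry_out([
  [0,0,-20,0,0,0,0.6],
  [0,0,-30,0,0,0,0.6],
  [0,0,-30,0,0,0,0.6],
  [0,0,-20,0,0,0,0.6],
  [0,0,-10,0,0,0,0.6],
  [0,0,0,0,0,0.13,0.6],
  [0,0,0,0,0,0.125,0.6],
  [0,0,0,0,0,0,0.6],
  [0,0,0,0,0,0,0.6],
])

```text
time: 13.97
eef_pos: [569.3, 277.7, 80.3]
tcp_rot: [-3.14, 0.0, 1.598]
contact_force: [-0.0, 0.2, -0.6]
opening: 0.574
finger_force: 62.9
```

```bash
python3 - <<'E'
from h import *
go(548,73,110,1.579)
s=cap("side");np.savez("side6.npz",**s);t=cap("top");np.savez("top6.npz",**t)
crop(s,150,160,300,290,5,"pics/j.png")
E
```

```text
t 14.0 p [569.3 277.7  80.3] rot [-3.1399e+00  5.0000e-04  1.5979e+00] F [-0.   0.2 -0.6] op 0.574 ff 62.9 q [0.32 0.44 1.49 0.   1.21 0.29]
shift [-204.1  -26.9  -29.5] turn 0.0189
```

View pics/j.png

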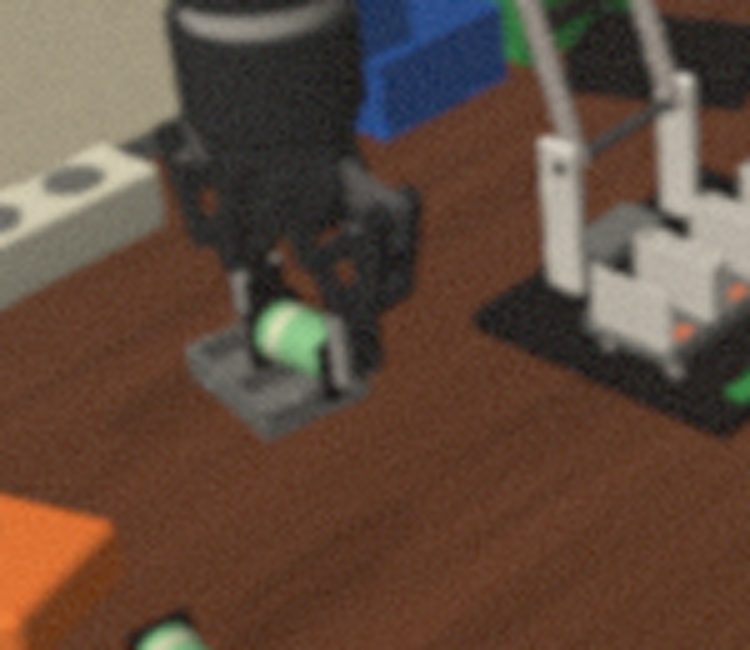

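Crop j: cell A held by its ends, level, at (290,340). Carrying it over bay 3.

carry_out([
  [0,0,0,0,0,0.019,0.6],
  [-15,-2,0,0,0,0,0.6],
  [-25,-3,0,0,0,0,0.6],
  [-25,-3,0,0,0,0,0.6],
  [-25,-3,0,0,0,0,0.6],
  [-25,-3,0,0,0,0,0.6],
  [-25,-3,0,0,0,0,0.6],
  [-25,-3,0,0,0,0,0.6],
  [-25,-3,0,0,0,0,0.6],
  [-14.5,0,0,0,0,0,0.6],
  [0,0,0,0,0,0,0.6],
  [0,0,0,0,0,0,0.6],
])

```text
time: 15.07
eef_pos: [548.0, 72.3, 81.3]
tcp_rot: [-3.141, -0.0, 1.574]
contact_force: [0.1, 0.3, -1.5]
opening: 0.576
finger_force: 63.0
```

carry_out([
  [0,0,15,0,0,0,0.6],
  [0,0,10,0,0,0,0.6],
  [0,0,7,0,0,0,0.6],
  [0,0,0,0,0,0,0.6],
  [0,0,0,0,0,0,0.6],
  [0,0,0,0,0,0,0.6],
])

```text
time: 15.57
eef_pos: [548.4, 73.8, 49.5]
tcp_rot: [3.141, -0.0, 1.577]
contact_force: [0.3, -0.4, -0.8]
opening: 0.573
finger_force: 63.0
```

```bash
python3 - <<'E'
from h import *
go(547.4,72.9,38,1.579)
s=cap("side");np.savez("side7.npz",**s)
crop(s,220,150,350,270,6,"pics/k.png")
E
```

```text
t 15.6 p [548.4  73.8  49.5] rot [ 3.1413e+00 -1.0000e-04  1.5765e+00] F [ 0.3 -0.4 -0.8] op 0.573 ff 63.0 q [-0.02  0.33  1.72  0.    1.09 -0.03]
shift [-0.9 -1.  11.5] turn -0.0025
```

View pics/k.png

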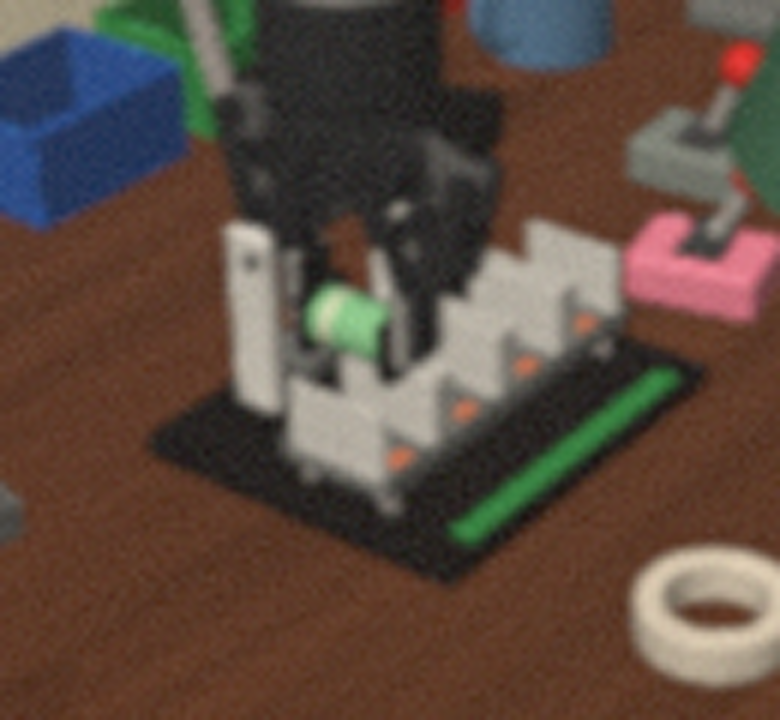

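Crop k: cell A hovers over bay 3 (cell at (348,320), bay at (400,420)), in line by eye. Lowering gently with force checks.

carry_out([
  [-0.5,-0.6,8,0,0,0,0.6],
  [0,0,8,0,0,0,0.6],
  [0,0,4,0,0,0,0.6],
  [0,0,0,0,0,0,0.6],
  [0,0,0,0,0,0,0.6],
])

```text
time: 16.03
eef_pos: [546.9, 72.9, 28.5]
tcp_rot: [-3.14, -0.0, 1.576]
contact_force: [-0.8, -1.1, -0.2]
opening: 0.573
finger_force: 63.0
```

```bash
python3 - <<'E'
from h import *
o=st()
t=load("top0.npz");s0=load("side0.npz");s=load("side7.npz")
def g(c,b):
    I=up(c,*b);h=cv2.cvtColor(I,cv2.COLOR_RGB2HSV);m=(I[...,1]>1.0*I[...,0]+4)&(h[...,2]>85);m=cv2.morphologyEx(m.astype(np.uint8),cv2.MORPH_CLOSE,np.ones((15,15)))
    n,l,q,ce=cv2.connectedComponentsWithStats(m);i=1+np.argmax(q[1:,4]);return np.array((b[0]+(ce[i][0]+.5)/6-.5,b[1]+(ce[i][1]+.5)/6-.5)),q[i,4]
print("A pickup side",g(s0,(197,246,237,286)),proj(s0,[572.5,278.6,14]))
print("A hover side",g(s,(265,190,292,214)),proj(s,[548.4,73.8,91.5]))
E
```

```text
t 16.0 p [546.9  72.9  28.5] rot [-3.14   -0.      1.5757] F [-0.8 -1.1 -0.2] op 0.573 ff 63.0 q [-0.02  0.36  1.74 -0.    1.05 -0.03]
A pickup side (array([215.0157754 , 265.26627196]), np.int32(6545)) [215.81365903 266.82829295]
A hover side (array([277.48268334, 203.07463397]), np.int32(5077)) [279.58415333 204.45238305]
```

carry_out([
  [0,0,8,0,0,0,0.6],
  [0,0,6,0,0,0,0.6],
  [0,0,4,0,0,0,0.6],
  [0,0,0,0,0,0,0.6],
  [0,0,0,0,0,0,0.6],
])

```text
time: 16.45
eef_pos: [547.1, 72.9, 10.7]
tcp_rot: [-3.14, -0.0, 1.576]
contact_force: [0.6, 0.6, -0.1]
opening: 0.577
finger_force: 41.6
```

carry_out([
  [0,0,3,0,0,0,0.6],
  [0,0,3,0,0,0,0.6],
  [0,0,0,0,0,0,0.6],
  [0,0,0,0,0,0,0.6],
])

```text
time: 16.78
eef_pos: [548.3, 72.9, 5.4]
tcp_rot: [3.14, -0.0, 1.576]
contact_force: [1.8, -0.3, -1.5]
opening: 0.571
finger_force: 68.2
```

carry_out([
  [0,0,2,0,0,0,0.6],
  [0,0,2,0,0,0,0.6],
  [0,0,0,0,0,0,0.6],
  [0,0,0,0,0,0,0.6],
])

```text
time: 17.12
eef_pos: [548.3, 72.9, 1.8]
tcp_rot: [3.14, 0.0, 1.576]
contact_force: [2.6, -0.4, 2.2]
opening: 0.572
finger_force: 68.5
```

```bash
python3 - <<'E'
from h import *
go(548,72.9,0,1.579)
s=cap("side");np.savez("side8.npz",**s)
crop(s,240,170,320,245,8,"pics/l.png")
E
```

```text
t 17.1 p [548.3  72.9   1.8] rot [3.1402 0.     1.5759] F [ 2.6 -0.4  2.2] op 0.572 ff 68.5 q [-0.02  0.4   1.74  0.    0.99 -0.03]
shift [ 0.  -0.3  1.8] turn -0.0031
```

View pics/l.png

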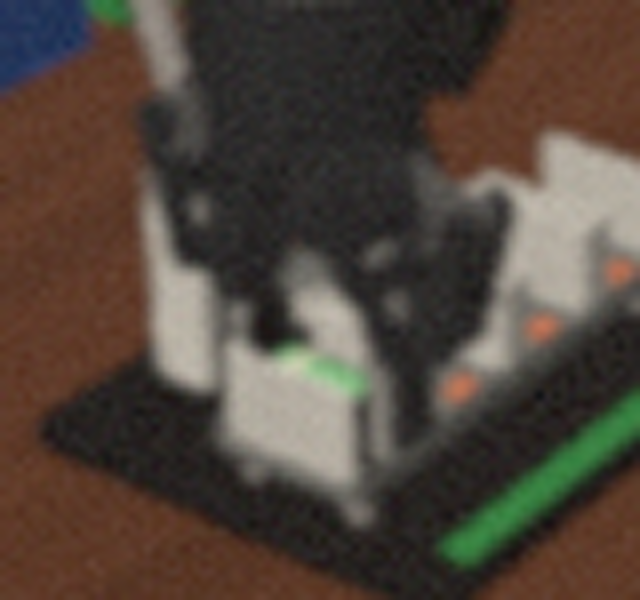

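Crop l: cell A is down behind the end fin, its green top just showing at (320,365); light upward contact. Releasing and going to cell B.

carry_out([
  [0,0,1,0,0,0,0.6],
  [0,0,0,0,0,0,0.3],
  [0,0,0,0,0,0,0],
  [0,0,0,0,0,0,0],
  [0,0,0,0,0,0,0],
  [0,0,-15,0,0,0,0],
  [0,0,-30,0,0,0,0],
  [0,0,-30,0,0,0,0],
  [20,1,0,0,0,0,0],
  [30,0.5,0,0,0,0,0],
  [32,0.5,0,0,0,0,0],
  [32,0.5,0,0,0,0,0],
])

```text
time: 18.17
eef_pos: [549.3, 187.7, 75.3]
tcp_rot: [-3.141, 0.0, 1.574]
contact_force: [1.1, -0.1, -0.3]
opening: 1.001
finger_force: 0.0
```

carry_out([
  [32,0.5,0,0,0,0,0],
  [32,0.5,0,0,0,0,0],
  [32,0.5,0,0,0,0,0],
  [32,0.5,0,0,0,0,0],
  [32,0.5,0,0,0,0,0],
  [32,0,0,0,0,0,0],
  [0,0,0,0,0,-0.112,0],
  [0,0,0,0,0,-0.112,0],
  [0,0,0,0,0,-0.112,0],
  [0,0,0,0,0,-0.112,0],
  [0,0,0,0,0,-0.112,0],
  [0,0,0,0,0,-0.112,0],
])

```text
time: 19.17
eef_pos: [550.4, 378.7, 74.5]
tcp_rot: [-3.14, -0.0, 2.254]
contact_force: [0.3, -0.3, 0.6]
opening: 1.001
finger_force: 0.0
```

carry_out([
  [0,0,0,0,0,-0.112,0],
  [0,0,0,0,0,-0.112,0],
  [0,0,0,0,0,-0.112,0],
  [0,0,0,0,0,-0.112,0],
  [0,0,0,0,0,-0.112,0],
  [0,0,0,0,0,-0.112,0],
  [0,0,0,0,0,0,0],
  [0,0,0,0,0,0,0],
])

```text
time: 19.83
eef_pos: [550.6, 378.7, 74.7]
tcp_rot: [-3.141, -0.001, 2.917]
contact_force: [-0.9, -0.8, 0.8]
opening: 0.999
finger_force: 0.0
```

```bash
python3 - <<'E'
from h import *
s=cap("side");t=cap("top");np.savez("side9.npz",**s);np.savez("top9.npz",**t)
t0=load("top0.npz")
for n,x,y,X,Y in(("B",202,184,185,292),("C",209,222,243,310)):
  for c,b in((t,(x-12,y-13,x+13,y+14)),(s,(X-20,Y-20,X+20,Y+20))):
    I=up(c,*b);h=cv2.cvtColor(I,cv2.COLOR_RGB2HSV);m=(I[...,1]>1.0*I[...,0]+4)&(h[...,2]>85);m=cv2.morphologyEx(m.astype(np.uint8),cv2.MORPH_CLOSE,np.ones((15,15)))
    if m.any():print(n,rect(c,m,b[0],b[1],6,14))
b=(355,205,415,248);h=cv2.cvtColor(up(t,*b),cv2.COLOR_RGB2HSV);m=(h[...,0]>100)&(h[...,0]<130)&(h[...,1]>110);print("sink grip",rect(t,m,b[0],b[1],6,48))
go(552.5,379.5,-27,2.92)
crop(t,275,150,335,210,9,"pics/m.png")
E
```

```text
B (array([5.35615e+02, 4.07340e+02, 6.26370e+01, 2.68170e+01, 7.40000e-02]), array([527.3, 411.2], dtype=float32), np.int32(2152))
B (array([ 5.64369e+02,  3.75742e+02,  5.09480e+01,  2.91340e+01,
       -2.18000e-01]), array([565.7, 375.3], dtype=float32), np.int32(6126))
C (array([ 4.19615e+02,  3.45747e+02,  4.59160e+01,  3.05410e+01,
       -1.42000e-01]), array([420.1, 344.4], dtype=float32), np.int32(3192))
C (array([ 4.27297e+02,  3.40597e+02,  4.95500e+01,  3.15480e+01,
       -1.24000e-01]), array([428.5, 340.8], dtype=float32), np.int32(7554))
sink grip (array([ 419.439, -268.508,   86.334,   10.968,    1.378]), array([ 419.5, -268.6], dtype=float32), np.int32(2649))
t 19.9 p [550.8 378.8  75. ] rot [-3.1412e+00 -4.0000e-04  2.9177e+00] F [0.1 1.  0.5] op 1.001 ff 0.0 q [ 0.47  0.52  1.4   0.    1.23 -0.87]
shift [ -1.5   1.1 102. ] turn -0.0023
```

View pics/m.png

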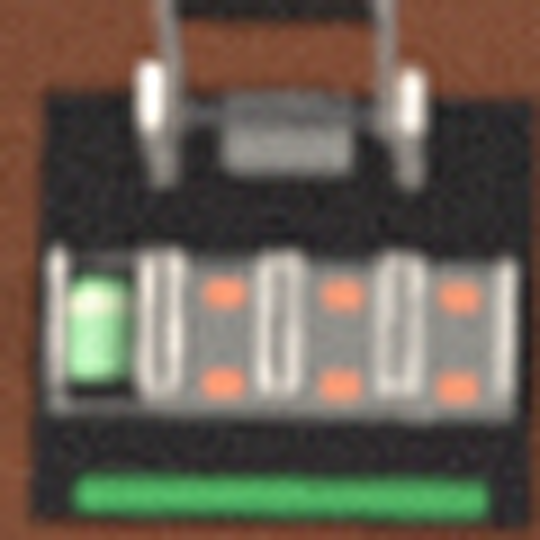

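Crop m: cell A sits straight and fully between its fins in bay 3 at (98,330). Now squeeze-centre cell B, then re-grip it by its ends.

carry_out([
  [-3.5,1,30,0,0,0,0],
  [0,0,35,0,0,0,0],
  [0,0,26,0,0,0,0],
  [0,0,10,0,0,0,0],
  [0,0,0,0,0,0,0.3],
  [0,0,0,0,0,0,0.5],
  [0,0,0,0,0,0,0.6],
  [0,0,0,0,0,0,0.7],
  [0,0,0,0,0,0,0.8],
  [0,0,0,0,0,0,0.8],
  [0,0,0,0,0,0,0.8],
  [0,0,0,0,0,0,0.8],
])

```text
time: 20.93
eef_pos: [556.7, 380.2, -22.9]
tcp_rot: [3.139, 0.004, 2.92]
contact_force: [-0.3, -0.6, 5.8]
opening: 0.279
finger_force: 59.5
```

carry_out([
  [0,0,0,0,0,0,0],
  [0,0,0,0,0,0,0],
  [0,0,0,0,0,0,0],
  [0,0,0,0,0,0,0],
  [0,0,0,0,0,0,0],
  [0,0,-25,0,0,0,0],
  [0,0,-25,0,0,0,0],
  [0,0,0,0,0,0.12,0],
  [0,0,0,0,0,0.12,0],
  [0,0,0,0,0,0.12,0],
  [0,0,0,0,0,0.12,0],
  [0,0,0,0,0,0.12,0],
])

```text
time: 21.93
eef_pos: [554.4, 379.0, 24.0]
tcp_rot: [-3.141, -0.0, 2.314]
contact_force: [-0.1, -0.5, -0.4]
opening: 1.002
finger_force: 0.0
```

carry_out([
  [0,0,0,0,0,0.12,0],
  [0,0,0,0,0,0.12,0],
  [0,0,0,0,0,0.12,0],
  [0,0,0,0,0,0.12,0],
  [0,0,0,0,0,0.12,0],
  [0,0,0,0,0,0.12,0],
  [0,0,0,0,0,0.12,0],
  [0,0,0,0,0,0.13,0],
  [0,0,0,0,0,0,0],
  [0,0,0,0,0,0,0],
])

```text
time: 22.77
eef_pos: [554.5, 379.0, 24.0]
tcp_rot: [-3.141, 0.0, 1.358]
contact_force: [-0.5, -0.6, -0.3]
opening: 1.001
finger_force: 0.0
```

```bash
python3 - <<'E'
from h import *
o=go(555,379,-29,1.35)
s=cap("side");X,Y=185,292;b=(X-20,Y-20,X+20,Y+20)
I=up(s,*b);h=cv2.cvtColor(I,cv2.COLOR_RGB2HSV);m=(I[...,1]>1.0*I[...,0]+4)&(h[...,2]>85);m=cv2.morphologyEx(m.astype(np.uint8),cv2.MORPH_CLOSE,np.ones((15,15)))
print(rect(s,m,b[0],b[1],6,14))
E
```

```text
t 22.8 p [554.5 379.   24. ] rot [-3.1412e+00  3.0000e-04  1.3580e+00] F [-0.5 -0.6 -0.3] op 1.001 ff 0.0 q [ 0.47  0.58  1.41 -0.    1.15  0.68]
shift [ 0.1  0.5 53. ] turn 0.008
(array([ 5.64895e+02,  3.77302e+02,  4.99470e+01,  2.95170e+01,
       -2.04000e-01]), array([566.1, 377.4], dtype=float32), np.int32(6125))
```

carry_out([
  [1.5,0,14,0,0,0.008,0],
  [0,0,14,0,0,0,0],
  [0,0,14,0,0,0,0],
  [0,0,10,0,0,0,0],
  [0,0,0,0,0,0,0.2],
  [0,0,0,0,0,0,0.35],
  [0,0,0,0,0,0,0.45],
  [0,0,0,0,0,0,0.6],
  [0,0,0,0,0,0,0.6],
  [0,0,0,0,0,0,0.6],
  [0,0,0,0,0,0,0.6],
])

```text
time: 23.73
eef_pos: [555.2, 380.7, -27.3]
tcp_rot: [3.141, -0.0, 1.347]
contact_force: [-0.3, 0.6, -0.8]
opening: 0.573
finger_force: 62.9
```

carry_out([
  [0,0,-20,0,0,0,0.6],
  [0,0,-30,0,0,0,0.6],
  [0,0,-30,0,0,0,0.6],
  [0,0,-20,0,0,0,0.6],
  [0,0,-15,0,0,0,0.6],
  [0,0,0,0,0,-0.11,0.6],
  [0,0,0,0,0,-0.11,0.6],
  [0,0,0,0,0,0,0.6],
  [0,0,0,0,0,0,0.6],
])

```text
time: 24.48
eef_pos: [554.7, 380.4, 87.2]
tcp_rot: [-3.141, 0.0, 1.564]
contact_force: [-0.6, 0.5, -1.7]
opening: 0.573
finger_force: 63.1
```

```bash
python3 - <<'E'
from h import *
go(548.2,26.9,80,1.577)
E
```

```text
t 24.5 p [554.7 380.4  87.2] rot [-3.1413e+00  1.0000e-04  1.5640e+00] F [-0.6  0.5 -1.7] op 0.573 ff 63.1 q [0.47 0.51 1.38 0.   1.25 0.48]
shift [-353.6   -4.1    7.2] turn -0.013
```

carry_out([
  [-20,-1,0,0,0,-0.013,0.6],
  [-30,-0.8,0,0,0,0,0.6],
  [-30,-0.7,0,0,0,0,0.6],
  [-30,-0.7,0,0,0,0,0.6],
  [-30,-0.7,0,0,0,0,0.6],
  [-30,-0.7,0,0,0,0,0.6],
  [-30,-0.7,0,0,0,0,0.6],
  [-30,-0.7,0,0,0,0,0.6],
  [-30,-0.7,0,0,0,0,0.6],
  [-30,-0.7,0,0,0,0,0.6],
  [-30,-0.7,0,0,0,0,0.6],
  [-30,-0.7,0,0,0,0,0.6],
])

```text
time: 25.48
eef_pos: [548.6, 29.1, 87.0]
tcp_rot: [-3.141, -0.0, 1.577]
contact_force: [0.7, 0.1, -0.8]
opening: 0.573
finger_force: 63.0
```

carry_out([
  [-3.5,0,10,0,0,0,0.6],
  [0,0,20,0,0,0,0.6],
  [0,0,10,0,0,0,0.6],
  [0,0,4,0,0,0,0.6],
  [0,0,0,0,0,0,0.6],
  [0,0,0,0,0,0,0.6],
  [0,0,0,0,0,0,0.6],
])

```text
time: 26.07
eef_pos: [549.9, 27.5, 44.0]
tcp_rot: [3.14, 0.0, 1.58]
contact_force: [0.6, 0.5, -0.8]
opening: 0.574
finger_force: 63.0
```

```bash
python3 - <<'E'
from h import *
go(548.2,26.9,38,1.577)
E
```

```text
t 26.1 p [549.9  27.5  44. ] rot [3.1402e+00 2.0000e-04 1.5805e+00] F [ 0.6  0.5 -0.8] op 0.574 ff 63.0 q [-0.11  0.33  1.73  0.    1.07 -0.12]
shift [-0.6 -1.7  6. ] turn 0.0035
```

carry_out([
  [-0.6,-1.6,6,0,0,0.003,0.6],
  [0,0,8,0,0,0,0.6],
  [0,0,0,0,0,0,0.6],
  [0,0,0,0,0,0,0.6],
])

```text
time: 26.4
eef_pos: [546.6, 26.6, 28.5]
tcp_rot: [-3.14, -0.0, 1.577]
contact_force: [-0.1, -0.3, -1.1]
opening: 0.572
finger_force: 63.0
```

carry_out([
  [0,0,8,0,0,0,0.6],
  [0,0,8,0,0,0,0.6],
  [0,0,4,0,0,0,0.6],
  [0,0,0,0,0,0,0.6],
  [0,0,0,0,0,0,0.6],
])

```text
time: 26.82
eef_pos: [547.1, 26.4, 8.7]
tcp_rot: [-3.14, -0.0, 1.577]
contact_force: [0.1, -0.3, -1.7]
opening: 0.57
finger_force: 63.0
```

carry_out([
  [0,0.6,2,0,0,0,0.6],
  [0,0,2,0,0,0,0.6],
  [0,0,2,0,0,0,0.6],
  [0,0,1,0,0,0,0.6],
  [0,0,0,0,0,0,0.6],
  [0,0,0,0,0,0,0.6],
])

```text
time: 27.32
eef_pos: [548.7, 26.4, 2.6]
tcp_rot: [3.14, 0.0, 1.577]
contact_force: [1.3, 0.3, -0.1]
opening: 0.571
finger_force: 63.0
```

carry_out([
  [0,0,1.5,0,0,0,0.6],
  [0,0,0,0,0,0,0.6],
  [0,0,0,0,0,0,0.6],
])

```text
time: 27.57
eef_pos: [548.7, 26.4, 2.4]
tcp_rot: [3.141, 0.0, 1.577]
contact_force: [-2.9, 0.1, 9.2]
opening: 0.575
finger_force: 64.2
```

carry_out([
  [0,0,0,0,0,0,0.3],
  [0,0,0,0,0,0,0],
  [0,0,0,0,0,0,0],
  [0,0,0,0,0,0,0],
  [0,0,0,0,0,0,0],
  [0,0,-15,0,0,0,0],
  [0,0,-30,0,0,0,0],
  [0,0,-30,0,0,0,0],
  [29,-11.5,0,0,0,0,0],
  [29,-11.5,0,0,0,0,0],
  [29,-11.5,0,0,0,0,0],
  [29,-11.5,0,0,0,0,0],
])

```text
time: 28.57
eef_pos: [500.9, 143.0, 76.0]
tcp_rot: [3.141, -0.0, 1.576]
contact_force: [0.3, -0.0, 0.0]
opening: 1.002
finger_force: 0.0
```

carry_out([
  [29,-11.5,0,0,0,0,0],
  [29,-11.5,0,0,0,0,0],
  [29,-11.5,0,0,0,0,0],
  [29,-11.5,0,0,0,0,0],
  [29,-11.5,0,0,0,0,0],
  [29,-11.5,0,0,0,0,0],
  [29,-11.5,0,0,0,0,0],
  [0,0,0,0,0,-0.1186,0],
  [0,0,0,0,0,-0.1186,0],
  [0,0,0,0,0,-0.1186,0],
  [0,0,0,0,0,-0.1186,0],
  [0,0,0,0,0,-0.1186,0],
])

```text
time: 29.57
eef_pos: [419.4, 344.7, 75.5]
tcp_rot: [-3.141, -0.0, 2.176]
contact_force: [1.0, -0.2, -0.0]
opening: 0.998
finger_force: 0.0
```

carry_out([
  [0,0,0,0,0,-0.1186,0],
  [0,0,0,0,0,-0.1186,0],
  [0,0,0,0,0,-0.1186,0],
  [0,0,0,0,0,-0.1186,0],
  [0,0,0,0,0,-0.1186,0],
  [0,0,0,0,0,-0.1186,0],
  [0,0,0,0,0,-0.1186,0],
  [0,0,0,0,0,0,0],
  [0,0,0,0,0,0,0],
])

```text
time: 30.32
eef_pos: [419.5, 344.5, 75.6]
tcp_rot: [-3.141, -0.0, 2.997]
contact_force: [0.2, -0.2, 0.4]
opening: 1.0
finger_force: 0.0
```

```bash
python3 - <<'E'
from h import *
go(420,344.5,-29,3.0)
s=cap("side");t=cap("top");np.savez("top10.npz",**t);X,Y=243,310;b=(X-20,Y-20,X+20,Y+20)
I=up(s,*b);h=cv2.cvtColor(I,cv2.COLOR_RGB2HSV);m=(I[...,1]>1.0*I[...,0]+4)&(h[...,2]>85);m=cv2.morphologyEx(m.astype(np.uint8),cv2.MORPH_CLOSE,np.ones((15,15)))
print(rect(s,m,b[0],b[1],6,14))
b=(355,205,415,248);h=cv2.cvtColor(up(t,*b),cv2.COLOR_RGB2HSV);m=(h[...,0]>100)&(h[...,0]<130)&(h[...,1]>110);print("sink grip",rect(t,m,b[0],b[1],6,48))
b=(275,170,335,200);I=up(t,*b);m=((I[...,1]>1.0*I[...,0]+4)&(I[...,1]>100)).astype(np.uint8)
n,l,q,ce=cv2.connectedComponentsWithStats(m)
for i in range(1,n):
    if q[i,4]>100:print("bayed",q[i,4],plane(t,b[0]+(ce[i][0]+.5)/6-.5,b[1]+(ce[i][1]+.5)/6-.5,44).round(1))
E
```

```text
t 30.3 p [419.5 344.5  75.6] rot [-3.1413e+00 -3.0000e-04  2.9970e+00] F [ 0.2 -0.2  0.4] op 1.000 ff 0.0 q [ 0.53  0.28  1.73 -0.    1.13 -0.9 ]
shift [ -0.5   0.  104.6] turn -0.003
(array([ 4.27331e+02,  3.40754e+02,  4.91060e+01,  3.06460e+01,
       -1.32000e-01]), array([428.5, 340.8], dtype=float32), np.int32(7460))
sink grip (array([ 419.473, -268.35 ,   86.439,   10.962,    1.378]), array([ 419.5, -268.6], dtype=float32), np.int32(2660))
bayed 3264 [548.4  74.6  44. ]
bayed 3230 [549.   27.9  44. ]
```

carry_out([
  [-1,0,30,0,0,0,0],
  [0,0,35,0,0,0,0],
  [0,0,26,0,0,0,0],
  [0,0,10,0,0,0,0],
  [0,0,0,0,0,0,0.3],
  [0,0,0,0,0,0,0.5],
  [0,0,0,0,0,0,0.6],
  [0,0,0,0,0,0,0.7],
  [0,0,0,0,0,0,0.8],
  [0,0,0,0,0,0,0.8],
  [0,0,0,0,0,0,0.8],
  [0,0,0,0,0,0,0.8],
])

```text
time: 31.42
eef_pos: [422.5, 345.6, -23.0]
tcp_rot: [3.139, 0.003, 3.0]
contact_force: [-1.1, -1.3, 6.1]
opening: 0.278
finger_force: 59.1
```

carry_out([
  [0,0,0,0,0,0,0],
  [0,0,0,0,0,0,0],
  [0,0,0,0,0,0,0],
  [0,0,0,0,0,0,0],
  [0,0,0,0,0,0,0],
  [0,0,-25,0,0,0,0],
  [0,0,-25,0,0,0,0],
  [0,0,0,0,0,0.12,0],
  [0,0,0,0,0,0.12,0],
  [0,0,0,0,0,0.12,0],
  [0,0,0,0,0,0.12,0],
  [0,0,0,0,0,0.12,0],
])

```text
time: 32.42
eef_pos: [420.5, 344.4, 24.6]
tcp_rot: [-3.141, -0.0, 2.394]
contact_force: [-0.2, -0.5, -0.5]
opening: 1.0
finger_force: 0.0
```

carry_out([
  [0,0,0,0,0,0.12,0],
  [0,0,0,0,0,0.12,0],
  [0,0,0,0,0,0.12,0],
  [0,0,0,0,0,0.12,0],
  [0,0,0,0,0,0.12,0],
  [0,0,0,0,0,0.12,0],
  [0,0,0,0,0,0.12,0],
  [0,0,0,0,0,0.13,0],
  [0,0,0,0,0,0,0],
  [0,0,0,0,0,0,0],
])

```text
time: 33.25
eef_pos: [420.5, 344.4, 24.6]
tcp_rot: [-3.141, 0.0, 1.438]
contact_force: [0.4, -0.5, -0.3]
opening: 1.002
finger_force: 0.0
```

```bash
python3 - <<'E'
from h import *
go(421,345,-29,1.429)
E
```

```text
t 33.2 p [420.5 344.4  24.6] rot [-3.1412e+00  3.0000e-04  1.4381e+00] F [ 0.4 -0.5 -0.3] op 1.002 ff 0.0 q [0.53 0.35 1.76 0.   1.03 0.66]
shift [ 0.7  0.4 53.6] turn 0.0091
```

carry_out([
  [1.4,0.4,14,0,0,0.009,0],
  [0,0,14,0,0,0,0],
  [0,0,14,0,0,0,0],
  [0,0,11,0,0,0,0],
  [0,0,0,0,0,0,0.2],
  [0,0,0,0,0,0,0.35],
  [0,0,0,0,0,0,0.45],
  [0,0,0,0,0,0,0.6],
  [0,0,0,0,0,0,0.6],
  [0,0,0,0,0,0,0.6],
  [0,0,0,0,0,0,0.6],
])

```text
time: 34.17
eef_pos: [422.1, 346.3, -27.3]
tcp_rot: [3.14, -0.001, 1.426]
contact_force: [0.1, -0.2, 3.4]
opening: 0.571
finger_force: 63.7
```

carry_out([
  [0,0,-20,0,0,0,0.6],
  [0,0,-30,0,0,0,0.6],
  [0,0,-30,0,0,0,0.6],
  [0,0,-20,0,0,0,0.6],
  [0,0,-15,0,0,0,0.6],
  [0,0,0,0,0,-0.075,0.6],
  [0,0,0,0,0,-0.073,0.6],
  [0,0,0,0,0,0,0.6],
  [0,0,0,0,0,0,0.6],
])

```text
time: 34.92
eef_pos: [420.9, 345.6, 86.5]
tcp_rot: [-3.141, 0.0, 1.572]
contact_force: [0.1, -0.6, -0.6]
opening: 0.576
finger_force: 63.3
```

```bash
python3 - <<'E'
from h import *
go(548,-19.5,87,1.577)
E
```

```text
t 34.9 p [420.9 345.6  86.5] rot [-3.1410e+00  4.0000e-04  1.5722e+00] F [ 0.1 -0.6 -0.6] op 0.576 ff 63.3 q [ 0.53  0.26  1.72 -0.    1.16  0.53]
shift [-365.3  126.6   -0.4] turn -0.0048
```

carry_out([
  [-28,9.7,0,0,0,-0.005,0.6],
  [-28,9.7,0,0,0,0,0.6],
  [-28,9.7,0,0,0,0,0.6],
  [-28,9.7,0,0,0,0,0.6],
  [-28,9.7,0,0,0,0,0.6],
  [-28,9.7,0,0,0,0,0.6],
  [-28,9.7,0,0,0,0,0.6],
  [-28,9.7,0,0,0,0,0.6],
  [-28,9.7,0,0,0,0,0.6],
  [-28,9.7,0,0,0,0,0.6],
  [-28,9.7,0,0,0,0,0.6],
  [-28,9.7,0,0,0,0,0.6],
])

```text
time: 35.92
eef_pos: [540.1, 9.4, 86.2]
tcp_rot: [-3.14, -0.0, 1.577]
contact_force: [1.2, -0.1, -1.3]
opening: 0.573
finger_force: 63.3
```

carry_out([
  [-29,8,10,0,0,0,0.6],
  [0,0,20,0,0,0,0.6],
  [0,0,10,0,0,0,0.6],
  [0,0,4,0,0,0,0.6],
  [0,0,0,0,0,0,0.6],
  [0,0,0,0,0,0,0.6],
  [0,0,0,0,0,0,0.6],
])

```text
time: 36.5
eef_pos: [549.0, -17.4, 43.5]
tcp_rot: [3.14, 0.0, 1.58]
contact_force: [-0.1, 0.1, -0.9]
opening: 0.571
finger_force: 63.3
```

```bash
python3 - <<'E'
from h import *
go(548.2,-19.7,30,1.577)
E
```

```text
t 36.5 p [549.  -17.4  43.5] rot [3.1404e+00 1.0000e-04 1.5802e+00] F [-0.1  0.1 -0.9] op 0.571 ff 63.3 q [-0.19  0.33  1.74  0.    1.07 -0.2 ]
shift [-2.3 -0.8 13.5] turn 0.0032
```

carry_out([
  [-1.9,-0.8,6,0,0,0.003,0.6],
  [0,0,8,0,0,0,0.6],
  [0,0,0,0,0,0,0.6],
  [0,0,0,0,0,0,0.6],
])

```text
time: 36.83
eef_pos: [546.9, -19.8, 28.0]
tcp_rot: [-3.14, -0.0, 1.576]
contact_force: [0.8, -0.3, 0.7]
opening: 0.57
finger_force: 63.3
```

carry_out([
  [0,0,8,0,0,0,0.6],
  [0,0,8,0,0,0,0.6],
  [0,0,4,0,0,0,0.6],
  [0,0,0,0,0,0,0.6],
  [0,0,0,0,0,0,0.6],
])

```text
time: 37.25
eef_pos: [547.4, -20.1, 8.2]
tcp_rot: [-3.141, -0.0, 1.576]
contact_force: [-0.6, 0.7, -0.0]
opening: 0.573
finger_force: 63.3
```

carry_out([
  [0,0.3,2,0,0,0,0.6],
  [0,0,2,0,0,0,0.6],
  [0,0,2,0,0,0,0.6],
  [0,0,1,0,0,0,0.6],
  [0,0,0,0,0,0,0.6],
  [0,0,0,0,0,0,0.6],
])

```text
time: 37.75
eef_pos: [549.1, -20.2, 2.1]
tcp_rot: [3.139, 0.0, 1.576]
contact_force: [1.5, 0.3, 0.7]
opening: 0.573
finger_force: 63.4
```

carry_out([
  [0,0,1,0,0,0,0.6],
  [0,0,0,0,0,0,0.6],
  [0,0,0,0,0,0,0.6],
])

```text
time: 38.0
eef_pos: [549.1, -20.2, 1.2]
tcp_rot: [3.14, 0.0, 1.576]
contact_force: [3.1, 0.5, 1.4]
opening: 0.574
finger_force: 63.5
```

carry_out([
  [0,0,1,0,0,0,0.6],
  [0,0,0,0,0,0,0.3],
  [0,0,0,0,0,0,0],
  [0,0,0,0,0,0,0],
  [0,0,0,0,0,0,0],
  [0,0,0,0,0,0,0],
  [0,0,-15,0,0,0,0],
  [0,0,-30,0,0,0,0],
  [0,0,-30,0,0,0,0],
  [0,0,-25,0,0,0,0],
  [-25,-13,0,0,0,0,0],
  [-25,-13,0,0,0,0,0],
])

```text
time: 39.0
eef_pos: [524.4, -70.5, 102.4]
tcp_rot: [3.136, 0.002, 1.579]
contact_force: [0.7, -1.2, -0.2]
opening: 1.001
finger_force: 0.0
```

carry_out([
  [-25,-13,0,0,0,0,0],
  [-25,-13,0,0,0,0,0],
  [-25,-13,0,0,0,0,0],
  [-25,-13,0,0,0,0,0],
  [-25,-13,0,0,0,0,0],
  [-25,-13,0,0,0,0,0],
  [-25,-13,0,0,0,0,0],
  [-23,-13,0,0,0,0,0],
  [0,0,0,0,0,0.1,0],
  [0,0,0,0,0,0.097,0],
  [0,0,0,0,0,0,0],
  [0,0,0,0,0,0,0],
])

```text
time: 40.0
eef_pos: [419.0, -268.6, 99.5]
tcp_rot: [-3.141, -0.0, 1.381]
contact_force: [0.3, 0.5, -1.1]
opening: 0.997
finger_force: 0.0
```

```bash
python3 - <<'E'
from h import *
t=cap("top");np.savez("top11.npz",**t)
go(419.8,-269.5,-6,1.379)
b=(275,170,335,200);I=up(t,*b);m=((I[...,1]>1.0*I[...,0]+4)&(I[...,1]>100)).astype(np.uint8)
n,l,q,ce=cv2.connectedComponentsWithStats(m)
for i in range(1,n):
    if q[i,4]>100:print("bayed",q[i,4],plane(t,b[0]+(ce[i][0]+.5)/6-.5,b[1]+(ce[i][1]+.5)/6-.5,44).round(1))
P=cloud(t)
for n,(x,y) in(("A",(285,187)),("B",(299,187)),("C",(312,187))):pass
t0=load("top10.npz");
b=(355,205,415,248);h=cv2.cvtColor(up(t0,*b),cv2.COLOR_RGB2HSV);m=(h[...,2]>150)&(h[...,1]<70)|((h[...,0]>100)&(h[...,0]<130)&(h[...,1]>80))
print("sink plate",rect(t0,cv2.morphologyEx(m.astype(np.uint8),cv2.MORPH_CLOSE,np.ones((9,9))),b[0],b[1],6,26))
P=cloud(t0);c=P[215:240,365:403].reshape(-1,3);print("heights",[np.median(c[(c[:,2]>a)&(c[:,2]<bb),2]).round(1) for a,bb in((18,36),(40,60))])
crop(t,275,160,335,220,9,"pics/n.png")
E
```

```text
t 40.0 p [ 419.2 -268.5   99.6] rot [-3.1412e+00 -3.0000e-04  1.3815e+00] F [-0.7  0.1 -0.1] op 1.000 ff 0.0 q [-0.74  0.15  1.83  0.    1.16 -0.55]
shift [ -0.9   0.8 105.6] turn 0.0025
bayed 3238 [548.1  74.5  44. ]
bayed 3245 [548.9  27.7  44. ]
bayed 3373 [549.2 -19.   44. ]
sink plate (array([ 420.553, -269.442,  146.017,   54.833,    1.38 ]), array([ 420.3, -269.4], dtype=float32), np.int32(22704))
heights [np.float64(25.1), np.float64(47.0)]
```

View pics/n.png

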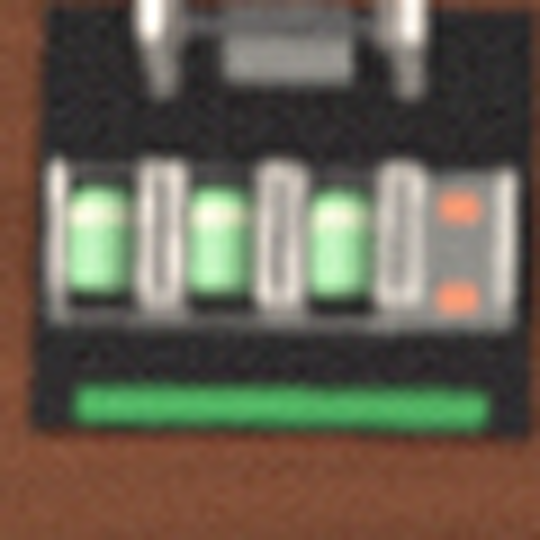

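Crop n: three cells seated in bays 3, 2, 1 at (98,240), (218,240), (338,240); bay 0 empty. Gripping the sink's blue grip.

carry_out([
  [-0.9,0.8,30,0,0,0.002,0],
  [0,0,35,0,0,0,0],
  [0,0,25,0,0,0,0],
  [0,0,10,0,0,0,0],
  [0,0,5,0,0,0,0],
  [0,0,0,0,0,0,0.5],
  [0,0,0,0,0,0,0.7],
  [0,0,0,0,0,0,0.8],
  [0,0,0,0,0,0,1],
  [0,0,0,0,0,0,1],
  [0,0,0,0,0,0,1],
])

```text
time: 40.97
eef_pos: [420.9, -270.5, -4.1]
tcp_rot: [3.139, 0.001, 1.377]
contact_force: [-0.5, -0.2, 6.7]
opening: 0.151
finger_force: 56.8
```

carry_out([
  [0,0,0,0,0,0,1],
  [0,0,0,0,0,0,1],
])

```text
time: 41.13
eef_pos: [420.9, -270.5, -4.1]
tcp_rot: [3.14, 0.001, 1.377]
contact_force: [0.6, 0.2, 5.9]
opening: 0.149
finger_force: 60.1
```

carry_out([
  [0,0,-15,0,0,0,1],
  [0,0,-25,0,0,0,1],
  [0,0,-30,0,0,0,1],
  [0,0,-30,0,0,0,1],
  [0,0,-15,0,0,0,1],
  [0,0,0,0,0,-0.1,1],
  [0,0,0,0,0,-0.1,1],
  [0,0,0,0,0,0,1],
  [0,0,0,0,0,0,1],
])

```text
time: 41.88
eef_pos: [419.2, -269.2, 109.0]
tcp_rot: [-3.14, -0.001, 1.575]
contact_force: [0.2, -0.3, -1.8]
opening: 0.15
finger_force: 59.1
```

```bash
python3 - <<'E'
from h import *
go(548.4,3.4,110,1.577)
E
```

```text
t 41.9 p [ 419.2 -269.2  109. ] rot [-3.1401e+00 -1.2000e-03  1.5745e+00] F [ 0.2 -0.3 -1.8] op 0.150 ff 59.1 q [-0.74  0.14  1.82 -0.    1.18 -0.75]
shift [272.1 130.2  -0.9] turn -0.0025
```

carry_out([
  [15,7,0,0,0,-0.002,1],
  [25,12,0,0,0,0,1],
  [25,12,0,0,0,0,1],
  [25,12,0,0,0,0,1],
  [25,12,0,0,0,0,1],
  [25,12,0,0,0,0,1],
  [25,12,0,0,0,0,1],
  [25,12,0,0,0,0,1],
  [25,12,0,0,0,0,1],
  [25,12,0,0,0,0,1],
  [25,12,0,0,0,0,1],
  [7,3,0,0,0,0,1],
])

```text
time: 42.88
eef_pos: [548.4, 6.8, 108.9]
tcp_rot: [-3.141, -0.002, 1.58]
contact_force: [0.3, -0.4, -1.9]
opening: 0.146
finger_force: 59.1
```

carry_out([
  [0,0,10,0,0,0,1],
  [0,0,10,0,0,0,1],
  [0,0,8,0,0,0,1],
  [0,0,0,0,0,0,1],
  [0,0,0,0,0,0,1],
  [0,0,0,0,0,0,1],
])

```text
time: 43.38
eef_pos: [547.4, 2.3, 81.5]
tcp_rot: [-3.141, 0.0, 1.577]
contact_force: [-0.1, -0.6, -1.5]
opening: 0.146
finger_force: 59.1
```

```bash
python3 - <<'E'
from h import *
go(548.4,3.4,70,1.577)
s=cap("side");t=cap("top");np.savez("side12.npz",**s);np.savez("top12.npz",**t)
a=cv2.resize(t["pixels"][160:220,265:345,::-1],None,fx=7,fy=7,interpolation=cv2.INTER_CUBIC)
b=cv2.resize(s["pixels"][150:250,240:350,::-1],None,fx=5.4,fy=5.4,interpolation=cv2.INTER_CUBIC)
w=min(a.shape[1],b.shape[1]);cv2.imwrite("pics/o.png",cv2.resize(np.vstack([a[:,:w],b[:,:w]]),None,fx=.62,fy=.62))
# plate ends in the top view
P=cloud(t);I=t["pixels"].astype(int);m=(I.min(2)>150)
ys,xs=np.where(m[165:215,270:340]);
print("side depth plate?")
Q=cloud(s);d=Q[150:250,240:350].reshape(-1,3);k=(abs(d[:,2]-105)<8)&(abs(d[:,0]-548)<40);print(d[k].min(0),d[k].max(0),k.sum())
E
```

```text
t 43.4 p [547.4   2.3  81.5] rot [-3.1411e+00  1.0000e-04  1.5773e+00] F [-0.1 -0.6 -1.5] op 0.146 ff 59.1 q [-0.15  0.28  1.72 -0.    1.15 -0.16]
shift [ 1.1  1.  11.5] turn 0.0003
side depth plate?
[520.89781202 -67.74906077  97.51794642] [572.06287579  74.90407933 112.99754148] 264
```

View pics/o.png

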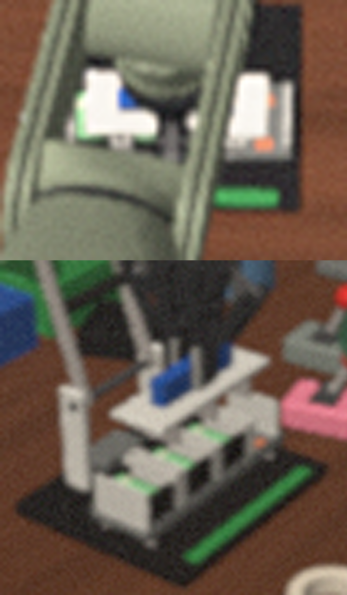

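Picture o: sink hovers over the dock; in the side half its plate spans (115,412)-(270,355), fins above the slots. Measuring the plate's ends along y in the images.

```bash
python3 - <<'E'
from h import *
from scipy.ndimage import map_coordinates as mc
t=load("top12.npz");s=load("side12.npz");z=111.6
def prof(c,A,B,n=121):
    L=np.linspace(0,1,n)[:,None]*(np.array(B)-A)+A;uv=proj(c,L);I=c["pixels"].astype(float).min(2);return L,mc(I,[uv[:,1],uv[:,0]],order=1)
def edge(c,A,B,lab):
    L,p=prof(c,A,B);p=np.convolve(p,np.ones(7)/7,'same');g=np.gradient(p);g[:6]=0;g[-6:]=0;i=np.argmax(abs(g));print(lab,L[i].round(1),"lo/hi",p[6].round(),p[-7].round(),"g",g[i].round(1))
for c,n in((t,"top"),(s,"side")):
    for x in(530,536,542,548,554,560,566):
        edge(c,[x,-85,z],[x,-50,z],f"{n} x{x} y-");edge(c,[x,55,z],[x,90,z],f"{n} x{x} y+")
    for y in(-60,-50,30,40,60): edge(c,[510,y,z],[540,y,z],f"{n} y{y} x-")
E
```

```text
top x530 y- [530.  -65.5 111.6] lo/hi 185.0 240.0 g 4.7
top x530 y+ [530.   85.3 111.6] lo/hi 240.0 105.0 g -4.2
top x536 y- [536.  -65.5 111.6] lo/hi 193.0 240.0 g 4.3
top x536 y+ [536.   79.8 111.6] lo/hi 240.0 76.0 g -3.3
top x542 y- [542.  -67.8 111.6] lo/hi 190.0 242.0 g 4.7
top x542 y+ [542.   80.4 111.6] lo/hi 240.0 61.0 g -5.4
top x548 y- [548.  -67.8 111.6] lo/hi 186.0 242.0 g 5.4
top x548 y+ [548.   79.5 111.6] lo/hi 241.0 62.0 g -5.5
top x554 y- [554.  -68.4 111.6] lo/hi 185.0 242.0 g 5.6
top x554 y+ [554.   74.  111.6] lo/hi 242.0 64.0 g -5.9
top x560 y- [560.  -67.5 111.6] lo/hi 182.0 243.0 g 6.1
top x560 y+ [560.   74.  111.6] lo/hi 241.0 65.0 g -6.9
top x566 y- [566.  -67.2 111.6] lo/hi 102.0 246.0 g 8.1
top x566 y+ [566.   74.2 111.6] lo/hi 235.0 63.0 g -7.5
top y-60 x- [521.  -60.  111.6] lo/hi 131.0 242.0 g 4.6
top y-50 x- [520.8 -50.  111.6] lo/hi 140.0 241.0 g 2.0
top y30 x- [538.5  30.  111.6] lo/hi 54.0 199.0 g -5.0
top y40 x- [538.5  40.  111.6] lo/hi 148.0 198.0 g -4.1
top y60 x- [520.2  60.  111.6] lo/hi 67.0 241.0 g 6.8
side x530 y- [530.  -71.9 111.6] lo/hi
[... 331 characters left out ...]
6] lo/hi 40.0 143.0 g 3.5
side x548 y+ [548.   80.1 111.6] lo/hi 184.0 61.0 g -4.4
side x554 y- [554.  -55.5 111.6] lo/hi 37.0 52.0 g -3.8
side x554 y+ [554.   78.9 111.6] lo/hi 186.0 50.0 g -4.2
side x560 y- [560.  -63.4 111.6] lo/hi 39.0 34.0 g -3.1
side x560 y+ [560.   79.5 111.6] lo/hi 185.0 42.0 g -3.8
side x566 y- [566.  -66.9 111.6] lo/hi 41.0 41.0 g -1.1
side x566 y+ [566.   78.3 111.6] lo/hi 179.0 40.0 g -4.8
side y-60 x- [520.5 -60.  111.6] lo/hi 42.0 185.0 g 3.5
side y-50 x- [519.5 -50.  111.6] lo/hi 39.0 186.0 g 3.3
side y30 x- [523.   30.  111.6] lo/hi 121.0 164.0 g 1.9
side y40 x- [519.2  40.  111.6] lo/hi 80.0 164.0 g 3.1
side y60 x- [521.5  60.  111.6] lo/hi 115.0 185.0 g 2.2
```

carry_out([
  [0.9,0.8,8,0,0,0,1],
  [0,0,6,0,0,0,1],
  [0,0,4,0,0,0,1],
  [0,0,0,0,0,0,1],
  [0,0,0,0,0,0,1],
  [0,0,0,0,0,0,1],
])

```text
time: 43.98
eef_pos: [548.6, 4.2, 63.7]
tcp_rot: [-3.142, 0.0, 1.579]
contact_force: [0.5, 0.4, -1.7]
opening: 0.148
finger_force: 59.2
```

```bash
python3 - <<'E'
from h import *
go(548.5,3.2,55,1.577)
s=cap("side");np.savez("side13.npz",**s);crop(s,250,160,345,245,8,"pics/p.png")
E
```

```text
t 44.0 p [548.6   4.2  63.7] rot [-3.1416  0.      1.5791] F [ 0.5  0.4 -1.7] op 0.148 ff 59.2 q [-0.15  0.3   1.73 -0.    1.11 -0.16]
shift [-1.  -0.1  8.7] turn 0.0021
```

View pics/p.png

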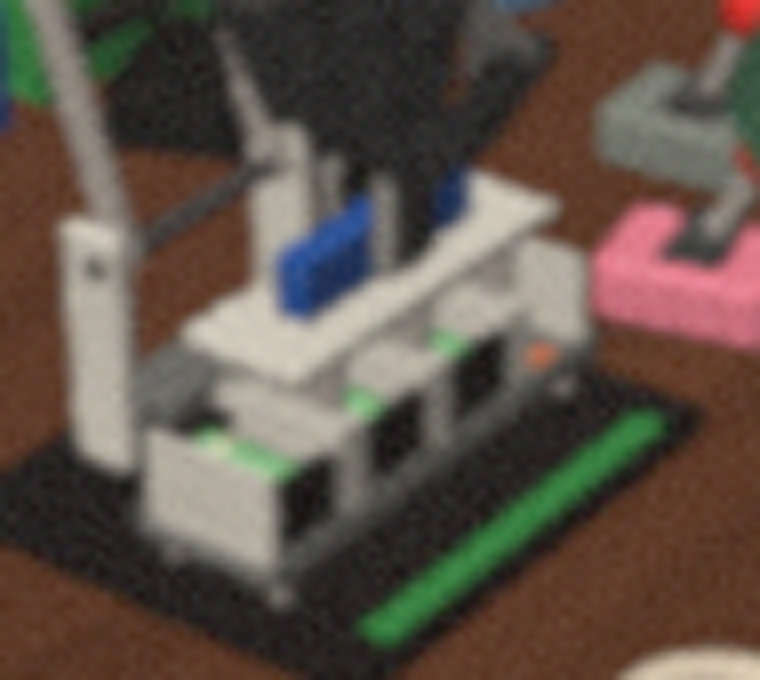

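Crop p: sink's fins just above the slots, plate (190-555, 180-380) square with the carrier. Lowering in small steps.

carry_out([
  [-0.6,0,3,0,0,0,1],
  [0,0,3,0,0,0,1],
  [0,0,0,0,0,0,1],
  [0,0,0,0,0,0,1],
])

```text
time: 44.37
eef_pos: [548.6, 3.5, 57.6]
tcp_rot: [3.141, -0.0, 1.579]
contact_force: [-0.0, -0.4, -3.0]
opening: 0.145
finger_force: 59.1
```

carry_out([
  [0,0,2,0,0,0,1],
  [0,0,2,0,0,0,1],
  [0,0,0,0,0,0,1],
  [0,0,0,0,0,0,1],
])

```text
time: 44.7
eef_pos: [548.7, 3.6, 53.6]
tcp_rot: [3.141, -0.0, 1.579]
contact_force: [0.5, -0.3, -2.4]
opening: 0.148
finger_force: 59.0
```

carry_out([
  [0,0,3,0,0,0,1],
  [0,0,3,0,0,0,1],
  [0,0,3,0,0,0,1],
  [0,0,1.5,0,0,0,1],
  [0,0,0,0,0,0,1],
  [0,0,0,0,0,0,1],
])

```text
time: 45.2
eef_pos: [548.7, 3.5, 43.1]
tcp_rot: [3.141, -0.0, 1.579]
contact_force: [0.9, -0.0, -3.6]
opening: 0.149
finger_force: 58.9
```

carry_out([
  [0,0,1,0,0,0,1],
  [0,0,1,0,0,0,1],
  [0,0,0,0,0,0,1],
  [0,0,0,0,0,0,1],
])

```text
time: 45.53
eef_pos: [548.7, 3.5, 41.3]
tcp_rot: [3.141, 0.0, 1.579]
contact_force: [1.3, -0.6, -2.2]
opening: 0.151
finger_force: 59.1
```

carry_out([
  [0,0,1,0,0,0,1],
  [0,0,0,0,0,0,1],
  [0,0,0,0,0,0,0.6],
  [0,0,0,0,0,0,0.3],
  [0,0,0,0,0,0,0.3],
  [0,0,0,0,0,0,0.3],
  [0,0,-20,0,0,0,0.3],
  [0,0,-35,0,0,0,0.2],
  [0,0,-40,0,0,0,0],
  [0,0,-40,0,0,0,0],
  [0,0,-40,0,0,0,0],
  [0,0,-35,0,0,0,0],
])

```text
time: 46.53
eef_pos: [548.7, 3.6, 253.4]
tcp_rot: [3.14, 0.0, 1.579]
contact_force: [0.5, -0.0, 1.0]
opening: 1.001
finger_force: 0.0
```

carry_out([
  [0,0,0,0,0,0,0],
  [0,0,0,0,0,0,0],
])

```text
time: 46.7
eef_pos: [550.5, 3.3, 253.9]
tcp_rot: [3.134, 0.001, 1.579]
contact_force: [-0.6, -1.3, -0.1]
opening: 1.001
finger_force: 0.0
```

```bash
python3 - <<'E'
from h import *
st()
s=cap("side");t=cap("top");np.savez("side14.npz",**s);np.savez("top14.npz",**t)
crop(s,230,90,350,245,4,"pics/q.png")
P=cloud(s)
for ce,ar,m in blobs(s,(0,150,90),(6,255,255),8,(235,90,300,160)):print(ce.round(1),ar,np.median(P[m],0).round(0),P[m].min(0).round(),P[m].max(0).round())
I=s["pixels"];h=cv2.cvtColor(I,cv2.COLOR_RGB2HSV)
m=(h[...,1]<60)&(h[...,2]>140);k=m&(P[...,2]>55)&(P[...,2]<85)&(P[...,0]>515)&(P[...,0]<580)&(abs(P[...,1])<72);print("plate z",np.percentile(P[k][:,2],[10,50,90]).round(1),k.sum())
k=(h[...,0]>100)&(h[...,0]<130)&(h[...,1]>120)&(abs(P[...,0]-548)<25)&(abs(P[...,1])<60);print("grip z",np.percentile(P[k][:,2],[5,50,98]).round(1))
E
```

```text
t 46.7 p [550.5   3.3 253.9] rot [3.1345e+00 1.1000e-03 1.5790e+00] F [-0.6 -1.3 -0.1] op 1.001 ff 0.0 q [-0.15  0.11  1.54  0.    1.48 -0.16]
[259.7 132.1] 81 [666.   4. 237.] [661. -32. 231.] [673.  41. 242.]
[286.  144.1] 441 [ 848. -354.   32.] [ 840. -388.   -1.] [ 936. -269.   58.]
[266.2 141.2] 39 [ 919. -279.   51.] [ 890. -317.   37.] [ 937. -268.   57.]
plate z [66.5 69.2 70.7] 306
grip z [75.6 87.6 92.7]
```

View pics/q.png

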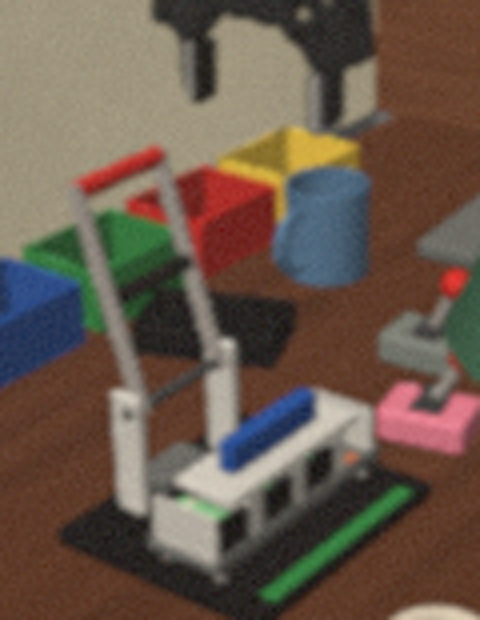

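Crop q: sink fully down (plate top z≈70, grip top ≈92 as must be), carrier up, clamp open at about 1.88 rad. Now the clamp: fetch the handle and sweep it forward.

carry_out([
  [0,25,0,0,0,0,0],
  [0,30,0,0,0,0,0],
  [0,30,0,0,0,0,0],
  [0,30,0,0,0,0,0.2],
  [0,3,20,0,0,0,0.3],
  [0,0,20,0,0,0,0.5],
  [0,0,20,0,0,0,0.5],
  [0,0,15,0,0,0,0.5],
  [0,0,5,0,0,0,0.5],
  [0,0,0,0,0,0,0.5],
  [0,0,0,0,0,0,0.5],
])

```text
time: 47.72
eef_pos: [665.8, 4.6, 169.1]
tcp_rot: [-3.139, -0.0, 1.579]
contact_force: [-0.3, -0.1, -0.1]
opening: 0.499
finger_force: 0.0
```

carry_out([
  [0,-14,0,0,0,0,0.5],
  [0,-14,0,0,0,0,0.5],
  [0,-14,0,0,0,0,0.5],
  [0,-14,0,0,0,0,0.5],
  [0,-14,0,0,0,0,0.5],
  [0,-14,0,0,0,0,0.5],
  [0,-14,2,0,0,0,0.5],
  [0,-14,4,0,0,0,0.5],
  [0,-14,6,0,0,0,0.5],
  [0,0,0,0,0,0,0.5],
])

```text
time: 48.55
eef_pos: [539.1, 3.6, 159.0]
tcp_rot: [3.141, 0.0, 1.579]
contact_force: [-0.2, -0.1, -0.4]
opening: 0.501
finger_force: 0.0
```

```bash
python3 - <<'E'
from h import *
st()
s=cap("side");P=cloud(s);np.savez("side15.npz",**s)
for ce,ar,m in blobs(s,(0,150,90),(6,255,255),8,(235,90,330,190)):print(ce.round(1),ar,np.median(P[m],0).round(0),P[m].min(0).round(),P[m].max(0).round())
E
```

```text
t 48.5 p [539.1   3.6 159. ] rot [3.1415e+00 1.0000e-04 1.5789e+00] F [-0.2 -0.1 -0.4] op 0.501 ff 0.0 q [-0.15  0.17  1.67 -0.    1.3  -0.16]
[281.8 144.5] 363 [ 852. -279.   47.] [ 515. -390.    3.] [940.  41. 250.]
```

I have gone past the picture limit, so from here I measure with numbers only.

```bash
cat >> h.py <<'E'
def handle(s):
    P=cloud(s);h=cv2.cvtColor(s["pixels"],cv2.COLOR_RGB2HSV)
    m=((h[...,0]<7)|(h[...,0]>174))&(h[...,1]>120)&(h[...,2]>70)&(P[...,0]>440)&(P[...,0]<720)&(abs(P[...,1])<50)&(P[...,2]>70)
    q=P[m];print("handle n",m.sum(),q.mean(0).round(1) if len(q) else "");
    if len(q): print("angle ~",np.arctan2(q[:,2].mean()-90,622.5-q[:,0].mean()).round(3))
E
python3 - <<'E'
from h import *
for f in("side14.npz","side15.npz","side0.npz"):handle(load(f))
E
```

```text
handle n 101 [666.6   4.5 236.8]
angle ~ 1.863
handle n 127 [552.6  11.  227.5]
angle ~ 1.101
handle n 115 [481.5   2.8 144.6]
angle ~ 0.37
```

carry_out([
  [0,13,-3,0,0,0,0.5],
  [0,0,0,0,0,0,0.7],
  [0,0,0,0,0,0,1],
  [0,0,0,0,0,0,1],
  [0,0,0,0,0,0,1],
  [0,0,0,0,0,0,1],
  [0,0,0,0,0,0,1],
])

```text
time: 49.18
eef_pos: [553.7, 3.4, 162.1]
tcp_rot: [3.141, 0.0, 1.579]
contact_force: [-2.1, -1.3, 5.1]
opening: 0.145
finger_force: 58.3
```

carry_out([
  [0,-14.1,8.4,0,0,0,1],
  [0,-13.2,9.9,0,0,0,1],
  [0,-12,11.4,0,0,0,1],
  [0,0,0,0,0,0,1],
])

```text
time: 49.52
eef_pos: [513.7, 3.1, 130.2]
tcp_rot: [3.14, 0.001, 1.579]
contact_force: [4.2, -0.7, -5.8]
opening: 0.144
finger_force: 59.3
```

carry_out([
  [0,-10.7,12.5,0,0,0,1],
  [0,-9.3,13.7,0,0,0,1],
  [0,-7.6,14.6,0,0,0,1],
  [0,0,0,0,0,0,1],
])

```text
time: 49.85
eef_pos: [488.8, 2.9, 89.7]
tcp_rot: [3.136, 0.0, 1.578]
contact_force: [9.2, -0.8, -7.5]
opening: 0.146
finger_force: 60.8
```

```bash
python3 - <<'E'
from h import *
st();s=cap("side");handle(s)
E
```

```text
t 49.9 p [488.8   2.9  89.7] rot [3.1357e+00 3.0000e-04 1.5784e+00] F [ 9.2 -0.8 -7.5] op 0.146 ff 60.8 q [-0.17  0.14  1.86  0.    1.13 -0.18]
handle n 65 [490.2  22.4 160. ]
angle ~ 0.487
```

carry_out([
  [0,-6,15.3,0,0,0,1],
  [0,-4,15.9,0,0,0,1],
  [0,-2.5,16.3,0,0,0,1],
  [0,0,0,0,0,0,1],
])

```text
time: 50.23
eef_pos: [476.9, 2.7, 42.6]
tcp_rot: [3.136, 0.0, 1.578]
contact_force: [6.4, 0.2, -1.2]
opening: 0.142
finger_force: 63.6
```

carry_out([
  [0,0,5,0,0,0,1],
  [0,0,5,0,0,0,1],
  [0,0,5,0,0,0,1],
  [0,0,0,0,0,0,1],
])

```text
time: 50.57
eef_pos: [476.0, 2.7, 29.3]
tcp_rot: [3.139, 0.0, 1.579]
contact_force: [1.3, 0.1, 4.2]
opening: 0.144
finger_force: 64.7
```

```bash
python3 - <<'E'
from h import *
st();s=cap("side");handle(s)
E
```

```text
t 50.6 p [476.    2.7  29.3] rot [3.1388e+00 3.0000e-04 1.5789e+00] F [1.3 0.1 4.2] op 0.144 ff 64.7 q [-0.18  0.22  1.93  0.    0.99 -0.18]
handle n 62 [472.8  23.1  97.1]
angle ~ 0.048
```

carry_out([
  [0,0,3,0,0,0,1],
  [0,0,3,0,0,0,1],
  [0,0,0,0,0,0,1],
  [0,0,0,0,0,0,1],
])

```text
time: 50.95
eef_pos: [475.9, 2.7, 25.4]
tcp_rot: [3.14, 0.0, 1.579]
contact_force: [-4.5, -0.1, 20.0]
opening: 0.142
finger_force: 66.9
```

carry_out([
  [0,0,3,0,0,0,1],
  [0,0,0,0,0,0,1],
  [0,0,0,0,0,0,1],
])

```text
time: 51.2
eef_pos: [475.9, 2.7, 24.8]
tcp_rot: [3.141, 0.001, 1.58]
contact_force: [-13.3, 1.8, 39.2]
opening: 0.144
finger_force: 68.4
```

```bash
cat >> h.py <<'E'
def sinkz(s):
    P=cloud(s);h=cv2.cvtColor(s["pixels"],cv2.COLOR_RGB2HSV)
    k=(h[...,1]<60)&(h[...,2]>140)&(P[...,2]>52)&(P[...,2]<85)&(P[...,0]>526)&(P[...,0]<570)&(P[...,1]>-64)&(P[...,1]<66)
    print("plate z",np.percentile(P[k][:,2],[10,50,90]).round(1),k.sum())
E
python3 - <<'E'
from h import *
st();s=cap("side");handle(s);sinkz(s);sinkz(load("side14.npz"))
E
```

```text
t 51.2 p [475.9   2.7  24.8] rot [3.1408e+00 6.0000e-04 1.5797e+00] F [-13.3   1.8  39.2] op 0.144 ff 68.4 q [-0.18  0.23  1.93 -0.    0.99 -0.18]
handle n 61 [472.4  23.1  93.9]
angle ~ 0.026
plate z [60.8 62.5 64.2] 152
plate z [67.2 69.3 70.7] 237
```

carry_out([
  [0,0,-3,0,0,0,1],
  [0,0,-3,0,0,0,1],
  [0,0,0,0,0,0,0.6],
  [0,0,0,0,0,0,0.4],
  [0,0,0,0,0,0,0.4],
  [0,0,0,0,0,0,0.4],
  [0,0,-30,0,0,0,0.4],
  [0,0,-40,0,0,0,0.6],
  [0,0,-40,0,0,0,1],
  [-20,0,-20,0,0,0,1],
  [-35,0,0,0,0,0,1],
  [-35,0,0,0,0,0,1],
])

```text
time: 52.25
eef_pos: [476.0, -87.7, 157.2]
tcp_rot: [3.138, 0.001, 1.582]
contact_force: [0.3, 0.3, -0.5]
opening: 0.002
finger_force: 0.0
```

```bash
python3 - <<'E'
from h import *
st();s=cap("side");t=cap("top");np.savez("side16.npz",**s);np.savez("top16.npz",**t);handle(s);sinkz(s)
P=cloud(s);h=cv2.cvtColor(s["pixels"],cv2.COLOR_RGB2HSV)
k=(h[...,0]>100)&(h[...,0]<130)&(h[...,1]>110)&(abs(P[...,0]-548)<25)&(abs(P[...,1])<60);print("grip top z",np.percentile(P[k][:,2],[50,90,98]).round(1),k.sum())
# ball and switch base
def red(c,b):
    I=up(c,*b);h=cv2.cvtColor(I,cv2.COLOR_RGB2HSV);m=((h[...,0]<8)|(h[...,0]>172))&(h[...,1]>150)&(h[...,2]>90)
    n,l,q,ce=cv2.connectedComponentsWithStats(m.astype(np.uint8));i=1+np.argmax(q[1:,4]);return (b[0]+(ce[i][0]+.5)/6-.5,b[1]+(ce[i][1]+.5)/6-.5)
a=red(t,(376,168,394,190));b=red(s,(333,150,352,168));print("ball",tri(t,a,s,b),plane(t,*np.array(a),70).round(1))
b=(370,160,398,192);h=cv2.cvtColor(up(t,*b),cv2.COLOR_RGB2HSV);m=(h[...,1]<80);m=cv2.morphologyEx(m.astype(np.uint8),cv2.MORPH_CLOSE,np.ones((25,25)));print("switch base",rect(t,m,b[0],b[1],6,25))
E
```

```text
t 52.2 p [476.  -87.7 157.2] rot [3.1381e+00 1.3000e-03 1.5821e+00] F [ 0.3  0.3 -0.5] op 0.002 ff 0.0 q [-0.36  0.05  1.81  0.    1.28 -0.37]
handle n 106 [471.9   4.6  95.6]
angle ~ 0.037
plate z [61.4 63.  64.3] 199
grip top z [80.1 86.4 88.9] 119
ball (array([ 576.26787521, -269.45166051,   77.38975872]), [1.830372027056736, 1.830372027056822]) [ 576.2 -271.3   70. ]
switch base (array([ 5.95805e+02, -2.68498e+02,  7.53710e+01,  5.54880e+01,
        8.50000e-02]), array([ 597., -267.], dtype=float32), np.int32(9771))
```

carry_out([
  [30,0,0,0,0,0,1],
  [30,0,0,0,0,0,1],
  [31,-0.5,10,0,0,0,1],
  [0,0,30,0,0,0,1],
  [0,0,30,0,0,0,1],
  [0,0,20,0,0,0,1],
  [0,0,5,0,0,0,1],
  [0,0,0,0,0,0,1],
  [0,0,0,0,0,0,1],
])

```text
time: 53.1
eef_pos: [471.8, 5.7, 64.0]
tcp_rot: [-3.136, -0.002, 1.58]
contact_force: [-17.0, 4.3, 35.3]
opening: -0.001
finger_force: 17.7
```

carry_out([
  [0,0,3,0,0,0,1],
  [0,0,0,0,0,0,1],
  [0,0,0,0,0,0,1],
])

```text
time: 53.35
eef_pos: [472.0, 5.7, 63.4]
tcp_rot: [-3.136, -0.002, 1.58]
contact_force: [-22.9, 5.8, 52.2]
opening: 0.002
finger_force: 25.8
```

carry_out([
  [0,0,-25,0,0,0,1],
  [0,0,-35,0,0,0,1],
  [0,0,-30,0,0,0,1],
  [-27.7,5.5,0,0,0,0,1],
  [-27.7,5.5,0,0,0,0,1],
  [-27.7,5.5,0,0,0,0,1],
  [-27.7,5.5,0,0,0,0,1],
  [-27.7,5.5,0,0,0,0,1],
  [-27.7,5.5,0,0,0,0,1],
  [-27.7,5.5,0,0,0,0,1],
  [-27.7,5.5,0,0,0,0,1],
  [-27.7,5.5,0,0,0,0,1],
])

```text
time: 54.35
eef_pos: [524.6, -245.1, 145.9]
tcp_rot: [-3.139, -0.002, 1.579]
contact_force: [0.7, 0.5, 0.6]
opening: -0.005
finger_force: 0.0
```

carry_out([
  [-27.7,5.5,0,0,0,0,1],
  [0,0,30,0,0,0,1],
  [0,0,30,0,0,0,1],
  [0,0,30,0,0,0,1],
  [0,0,25,0,0,0,1],
  [0,0,8,0,0,0,1],
  [0,0,0,0,0,0,1],
  [0,0,0,0,0,0,1],
])

```text
time: 55.02
eef_pos: [531.0, -272.1, 24.2]
tcp_rot: [-3.141, -0.001, 1.579]
contact_force: [0.8, 0.5, 0.9]
opening: -0.001
finger_force: 0.0
```

```bash
cat >> h.py <<'E'
def ball(s):
    P=cloud(s);h=cv2.cvtColor(s["pixels"],cv2.COLOR_RGB2HSV)
    m=((h[...,0]<8)|(h[...,0]>172))&(h[...,1]>130)&(h[...,2]>80)&(P[...,0]>540)&(P[...,0]<680)&(abs(P[...,1]+268)<45)&(P[...,2]>40)
    print("ball n",m.sum(),P[m].mean(0).round(1) if m.any() else "")
E
python3 - <<'E'
from h import *
st();s=cap("side");t=cap("top");handle(s);sinkz(s);ball(s);ball(t)
E
```

```text
t 55.0 p [ 531.  -272.1   24.2] rot [-3.1409e+00 -7.0000e-04  1.5794e+00] F [0.8 0.5 0.9] op -0.001 ff 0.0 q [-0.62  0.45  1.62  0.    1.07 -0.63]
handle n 107 [471.8   4.4  94.5]
angle ~ 0.03
plate z [60.7 62.8 64.3] 204
ball n 34 [ 576.4 -265.2   79.1]
ball n 0
```

carry_out([
  [0.8,10,0,0,0,0,1],
  [0.8,10,0,0,0,0,1],
  [0.8,10,0,0,0,0,1],
  [0.8,10,0,0,0,0,1],
  [0.8,10,0,0,0,0,1],
  [0.5,6,0,0,0,0,1],
  [0,0,0,0,0,0,1],
  [0,0,0,0,0,0,1],
])

```text
time: 55.78
eef_pos: [587.5, -267.3, 24.0]
tcp_rot: [3.141, -0.0, 1.58]
contact_force: [-0.4, 0.0, -0.4]
opening: -0.001
finger_force: 0.0
```

```bash
python3 - <<'E'
from h import *
st();s=cap("side");ball(s)
a=load("side14.npz");A=cloud(a);P=cloud(s)
for nm,x0,x1,y0,y1,lo,hi in(("plate front +y",526,538,47,70,50,80),("plate front -y",526,538,-64,-47,50,80),("endfin +y top",525,570,86,92,40,75)):
    r=[]
    for Q in(A,P):
        k=(Q[...,0]>x0)&(Q[...,0]<x1)&(Q[...,1]>y0)&(Q[...,1]<y1)&(Q[...,2]>lo)&(Q[...,2]<hi);z=Q[k][:,2];r.append((len(z),np.percentile(z,[50,85,95]).round(1)))
    print(nm,r)
E
```

```text
t 55.8 p [ 587.5 -267.3   24. ] rot [ 3.1413e+00 -1.0000e-04  1.5797e+00] F [-0.4  0.  -0.4] op -0.001 ff 0.0 q [-0.56  0.53  1.49  0.    1.12 -0.57]
ball n 46 [ 612.2 -260.2   80.5]
plate front +y [(34, array([68.5, 69.9, 70.7])), (32, array([61.5, 63.3, 63.7]))]
plate front -y [(18, array([68.7, 70.2, 71. ])), (15, array([63. , 63.8, 64.2]))]
endfin +y top [(71, array([53.7, 61.7, 63.3])), (44, array([49.6, 55.6, 57.1]))]
```

```bash
python3 - <<'E'
from h import *
a=load("side14.npz");s=cap("side");np.savez("side17.npz",**s)
g=lambda c:cv2.cvtColor(c["pixels"],cv2.COLOR_RGB2GRAY).astype(np.float32)
A,B=g(a),g(s)
for nm,c,r in(("fin+y",[548,90,50],(18,16)),("plate+y",[530,60,68],(16,10)),("plate-y",[530,-60,68],(10,8)),("front",[520,50,45],(14,12))):
    u,v=proj(a,c).round().astype(int);w,hh=r
    T=A[v-hh:v+hh+1,u-w:u+w+1];W=np.eye(2,3,dtype=np.float32);W[:,2]=[u-w,v-hh+2]
    try:
        cc,W=cv2.findTransformECC(T,B,W,cv2.MOTION_TRANSLATION,(3,200,1e-5),None,3)
        d=W[:,2]-[u-w,v-hh];p8=proj(a,np.array(c)-[0,0,8])-proj(a,c);print(nm,"shift",d.round(2),"cc",round(cc,3),"8mm:",p8.round(2),"-> mm",(8*d[1]/p8[1]).round(2))
    except cv2.error as e:print(nm,"fail")
E
```

```text
fin+y shift [0.32 1.79] cc 0.983 8mm: [0.13 2.59] -> mm 5.53
plate+y shift [0.08 2.2 ] cc 0.983 8mm: [0.09 2.61] -> mm 6.73
plate-y shift [0.17 0.18] cc 0.831 8mm: [-0.01  2.49] -> mm 0.59
front shift [-0.13  2.17] cc 0.978 8mm: [0.07 2.56] -> mm 6.8
```

```bash
python3 - <<'E'
from h import *
cs=[cap("top") for _ in range(6)]
n=dict(cs[0]);n["depth"]=np.mean([c["depth"] for c in cs],0)
o=load("top11.npz");o2=load("top9.npz")
for nm,c in(("before",o),("before9",o2),("now",n)):
    P=cloud(c)
    def z(x0,x1,y0,y1):
        k=(P[...,0]>x0)&(P[...,0]<x1)&(P[...,1]>y0)&(P[...,1]<y1);v=P[k][:,2];return len(v),np.median(v).round(1),v.std().round(1)
    print(nm,"bay0 floor",z(530,566,-77,-70),"base front",z(482,506,60,90),z(482,506,-80,-50),"cellA top",z(535,562,79,81),"base back",z(595,640,75,95), "plate/other", z(530,538,-55,55))
E
```

```text
before bay0 floor (21, np.float64(27.6), np.float64(4.3)) base front (57, np.float64(11.9), np.float64(3.4)) (63, np.float64(12.0), np.float64(3.1)) cellA top (6, np.float64(51.3), np.float64(3.7)) base back (67, np.float64(12.2), np.float64(3.8)) plate/other (72, np.float64(49.9), np.float64(14.2))
before9 bay0 floor (20, np.float64(30.4), np.float64(3.2)) base front (56, np.float64(12.2), np.float64(3.6)) (61, np.float64(11.7), np.float64(3.4)) cellA top (8, np.float64(52.9), np.float64(2.6)) base back (66, np.float64(11.3), np.float64(3.5)) plate/other (71, np.float64(30.4), np.float64(13.3))
now bay0 floor (21, np.float64(21.2), np.float64(54.2)) base front (59, np.float64(11.8), np.float64(63.9)) (63, np.float64(12.2), np.float64(34.1)) cellA top (7, np.float64(45.4), np.float64(1.5)) base back (70, np.float64(11.7), np.float64(51.8)) plate/other (79, np.float64(61.6), np.float64(41.9))
```

Averaged top depth: bay floor 21.2 and plate top 61.6, so the carrier is fully home. Finish the lever.

carry_out([
  [0.5,5,0,0,0,0,1],
  [0.5,5,0,0,0,0,1],
  [0,0,0,0,0,0,1],
  [0,0,0,0,0,0,1],
])

```text
time: 56.52
eef_pos: [597.4, -266.5, 24.2]
tcp_rot: [3.141, 0.0, 1.579]
contact_force: [-0.7, -0.2, -0.1]
opening: -0.005
finger_force: 0.0
```

carry_out([
  [0.3,4,0,0,0,0,1],
  [0,0,0,0,0,0,1],
  [0,0,0,0,0,0,1],
])

```text
time: 56.77
eef_pos: [599.2, -266.2, 24.0]
tcp_rot: [-3.137, -0.0, 1.579]
contact_force: [-5.3, -0.3, 1.1]
opening: -0.001
finger_force: 2.6
```

carry_out([
  [0.3,4,0,0,0,0,1],
  [0,0,0,0,0,0,1],
  [0,0,0,0,0,0,1],
])

```text
time: 57.02
eef_pos: [599.2, -266.2, 23.9]
tcp_rot: [-3.129, -0.001, 1.579]
contact_force: [-15.1, -1.8, 8.3]
opening: -0.002
finger_force: 7.7
```

```bash
python3 - <<'E'
from h import *
st();ball(cap("side"))
E
```

```text
t 57.0 p [ 599.2 -266.2   23.9] rot [-3.1291e+00 -1.3000e-03  1.5793e+00] F [-15.1  -1.8   8.3] op -0.002 ff 7.7 q [-0.55  0.56  1.45 -0.01  1.14 -0.55]
ball n 45 [ 622.4 -259.6   76.2]
```

carry_out([
  [0,-12,0,0,0,0,1],
  [0,-15,0,0,0,0,1],
  [0,0,-35,0,0,0,1],
  [0,0,-40,0,0,0,1],
  [0,0,-40,0,0,0,1],
  [-30,-20,-10,0,0,0,1],
  [-30,-20,0,0,0,0,1],
  [-30,-20,0,0,0,0,1],
  [-30,-20,0,0,0,0,1],
  [0,0,0,0,0,0,1],
  [0,0,0,0,0,0,1],
])

```text
time: 57.98
eef_pos: [498.2, -388.7, 149.7]
tcp_rot: [3.14, 0.0, 1.575]
contact_force: [1.1, -0.8, 0.1]
opening: -0.003
finger_force: 0.0
```

```bash
python3 - <<'E'
from h import *
st();s=cap("side");cs=[cap("top") for _ in range(4)];t=dict(cs[0]);t["depth"]=np.median([c["depth"] for c in cs],0)
ball(s);ball(t);ball(load("top0.npz"));handle(s);sinkz(s)
P=cloud(t);k=(P[...,0]>530)&(P[...,0]<566)&(P[...,1]>-77)&(P[...,1]<-70);print("bay0 floor",np.median(P[k][:,2]))
t0=load("top0.npz");d=cv2.absdiff(t["pixels"],t0["pixels"]).max(2);m=cv2.morphologyEx((d>60).astype(np.uint8),cv2.MORPH_OPEN,np.ones((2,2)))
n,l,q,ce=cv2.connectedComponentsWithStats(m)
print([(ce[i].round().tolist(),int(q[i,4])) for i in range(1,n) if q[i,4]>6])
E
```

```text
t 58.0 p [ 498.2 -388.7  149.7] rot [3.1405e+00 5.0000e-04 1.5752e+00] F [ 1.1 -0.8  0.1] op -0.003 ff 0.0 q [-0.8   0.37  1.45  0.    1.33 -0.8 ]
ball n 48 [ 621.9 -260.9   75.3]
ball n 39 [ 622.  -266.4   78. ]
ball n 32 [ 573.1 -269.7   81.5]
handle n 108 [471.9   4.5  94.6]
angle ~ 0.03
plate z [61.3 62.8 64.4] 197
bay0 floor 21.688230154450366
[([385.0, 167.0], 35), ([460.0, 183.0], 1006), ([427.0, 175.0], 14), ([231.0, 181.0], 79), ([387.0, 180.0], 42), ([424.0, 184.0], 85), ([201.0, 185.0], 73), ([288.0, 187.0], 108), ([305.0, 182.0], 93), ([323.0, 187.0], 91), ([307.0, 189.0], 162), ([412.0, 201.0], 326), ([434.0, 200.0], 156), ([306.0, 204.0], 220), ([436.0, 224.0], 231), ([451.0, 216.0], 26), ([209.0, 223.0], 76), ([384.0, 227.0], 597), ([372.0, 234.0], 14), ([365.0, 239.0], 10), ([356.0, 248.0], 111), ([370.0, 245.0], 9), ([381.0, 246.0], 10), ([401.0, 260.0], 169), ([268.0, 286.0], 1515), ([350.0, 256.0], 8), ([343.0, 259.0], 42), ([376.0, 262.0], 160), ([536.0, 273.0], 296), ([479.0, 300.0], 908), ([513.0, 286.0], 627), ([487.0, 289.0], 162), ([495.0, 288.0], 45), ([295.0, 290.0], 20), ([289.0, 296.0], 7), ([550.0, 302.0], 31), ([253.0, 322.0], 376), ([525.0, 308.0], 14), ([312.0, 356.0], 1361), ([395.0, 310.0], 9), ([433.0, 311.0], 20), ([402.0, 316.0], 76), ([421.0, 316.0], 43), ([333.0, 315.0], 10), ([411.0, 318.0], 26), ([442.0, 316.0], 14), ([326.0, 317.0], 12), ([433.0, 317.0], 12), ([507.0, 321.0], 74), ([418.0, 318.0], 8), ([342.0, 334.0], 64), ([266.0, 346.0], 427), ([308.0, 368.0], 513), ([291.0, 396.0], 83)]
```

```bash
python3 -c "
from plant import workorder
print(workorder.hand_in())"
```

```text
the job is handed in; nothing more can be done
None
```

I handed the job in, and the result was not reported back: the three green cells are in bays 1–3, the heat sink is fully down, the clamp drove the carrier home (bay floor measured about 22 mm above the desk), and then the lever was pushed to its on stop; I viewed 19 pictures, over the limit of 14.

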